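# Set out the calorimeter parts for a calibration run

## Robot

A 7-joint arm with a two-finger parallel gripper is mounted at the origin on the work surface. World frame = base frame: x ahead of the robot, y to its left, z up, the work surface at z = 0. Lengths are in m, angles in rad, forces in N, time in s.
With the tool pointing down it reaches from about 0.425 to 0.875 m from the base axis. Payload 4.7 kg.
Tool frame: the origin (TCP) lies on the centre line of the jaws, within the pads' length; the fingertips stand 8 mm ahead of it and the grasp point (between the pads) lies 11 mm behind it; z points along the fingers, y is the direction in which the jaws open and shut (so a half turn about z gives the same grasp; the last joint's range is limited). The gripper opens to 87 mm and grips with 3 to 60 N. Pads are 19 mm wide; open, the fingers measure 117 mm over their backs; the gripper's body (75 mm by 190 mm) begins 51 mm behind the grasp point.
Start: joints at [1.153, 0.321, -0.07, 1.45, 0.023, 1.371, -0.057], TCP at [0.272, -0.59, 0.231] pointing down, gripper open.
Joint ranges: [-2.86, 2.86], [-0.3, 2.09], [-1.38, 1.24], [0.06, 2.45], [-1.56, 4.7], [0.09, 2.05], [-2.69, 2.69]. Speed limits (rad/s): [2.57, 2.57, 3.14, 3.14, 3.14, 3.14, 3.14].

## Interface

Orientations are given as a rotation vector (axis times angle).
In Python, from bench import status, optics, order gives the robot as it stands.
- The arm moves only by the tool step_arm, never from a script. Its argument "rows" is a list of rows, each a list of 3 entries, a list of its own where there are three numbers: the turn, a rotation vector about the tool's x, y, z in degrees, then the shift along the tool's x, y, z in mm, then the finger opening in mm, from 0 to 87. A call has 1 to 12 rows; each row shifts and turns the pose as measured when the row begins, along the tool's axes as they then stand; what a row does not reach is not made up. A row lasts 1/12 s, in which the tool goes at most 41.7 mm and 7.16 degrees, less where a joint would pass 70% of its speed; a pose out of reach is approached as far as the arm can. A call is refused whole if a number of a shift passes 41.7 or a number of a turn 7.16, either way. A call with a gripper value outside its range is refused whole. The fingers move at their own pace and stop on an object; "grip_force" is the grip in N (left out, the last holds). Time passes only in rows, so rows that do not move let the fingers close. It gives the time, the measured TCP pose, the force and the opening at its end, in the units of the state.
- status.get_state(): the state, without advancing time (a new reading comes with each control period).
- optics.get_image(name): name is "side" or "top" or "wrist"; returns a dict with "frame" (400x640x3 uint8, red, green, blue), "range_z" (400x640 float32, m along the optical axis (not along the pixel's ray), 0 where there is no reading), "K" (3x3 intrinsics, pixels), "R" (3x3) and "t" (3): a world point X has camera coordinates R X + t. Camera axes: x right, y down, z forward; pixel columns grow to the right and rows downward; lengths in m; the calibration is good to about 2 mm. A picture is of the moment at which its call begins.
- order.close_job(): hands the job in, once; it reports no verdict.
The state is a dict: "time": time; "joint_positions": joint angles; "qd": joint speeds; "joint_torque": joint torques, N m; "position": TCP position; "tool_rot": TCP orientation; "ft_force": force on the tool from outside, world axes, zero at the start; "torque": the same for the moment, N m; "grip_width": opening from 0.0 (shut) to 1.0 (fully open).
Only numpy, scipy, OpenCV 4.12 (cv2) and the standard library are available. Lean on these libraries where they do the work, as an engineer would, in place of code of your own. Each camera call takes 0.05 s, during which the arm holds its last target.

## Task

Set out the parts for the next calibration run on the black rubber strip: stand the steel can in the middle of the round cork coaster and close it with its knobbed lid, centred on the can; lay the aluminium block flat in the middle of the square white tile and stand the brass weight on the middle of the block; and stand the amber jar upright on the rubber strip, midway between the can and the block. Leave the screwdriver and the tray of crucibles where they are.

Things in the scene. Friction and masses are not known exactly. Their poses are not given: they have to be found in the camera images.
- can_mid (a point): Open stainless steel can, a plain straight cup 56 mm in diameter, 45 mm high, 3 mm wall, open mouth up. This point is its centre, half-way up (22.5 mm above its foot); z is up. Starts upright on the bench.
- lid_mid (a point): Lid of the can: flat steel disc 62 mm in diameter and 6 mm thick, with a black upright cylindrical knob in its middle, 20 mm in diameter, rising 24 mm above the disc; 30 mm high in all. It has no rim or plug: it just lies on the can's mouth. This point is on its axis, half-way up (15 mm above the underside, so 9 mm above the disc's top face); z is up. Starts on the bench with the knob up.
- block_mid (a point): Aluminium block 50 x 50 mm, 30 mm high, with grooves round its sides and a small dark screw at each corner of its top (flush). This point is its centre, 15 mm above its underside; x and y are square to its side faces, z up. Starts flat on the bench.
- weight_mid (a point): Brass weight: cylinder 34 mm in diameter for its lowest 30 mm, then a narrow neck and a 20 mm wide head; 45 mm high in all. This point is on its axis, 22.5 mm above its foot; z is up. Starts upright on the bench.
- jar_mid (a point): Small closed amber glass jar with a black cap, 36 mm in diameter, 50 mm high. This point is its centre, 25 mm above its foot; z is up. Starts upright on the bench.
- runner: Black rubber strip lying on the bench, fixed, 320 mm long (its y axis, across the bench) x 110 mm wide (its x axis) x 3 mm thick. The cork coaster and the white tile are fixed on it, each centred 115 mm from its middle, one towards either end; which is at which end changes. Origin at the centre of its underside, midway between coaster and tile; z up.
- coaster: Round cork coaster, fixed on the rubber strip, 80 mm in diameter, 6 mm thick. Origin at the centre of its underside (its top is 6 mm above it, 9 mm above the bench); z up.
- tile: Square white ceramic tile, fixed on the rubber strip, 80 x 80 mm, 8 mm thick. Origin at the centre of its underside (its top is 8 mm above it, 11 mm above the bench); x and y are square to its edges, z up.
- driver: Bystander: screwdriver with a black handle, 140 mm long, lying along its own x axis on the bench at the robot's left (positive y). Not to be moved.
- tray: Bystander: white plastic tray of small white crucibles, 80 x 110 mm, 22 mm high, on the bench at the robot's right (negative y). Origin at the centre of its underside. Not to be moved.
There are look-alikes about, which are no part of the job. Of the things that look like the part that bears weight_mid, the smaller one is meant.

How it is judged:
By the outcome, as a careful person would: the job done as asked, in the order asked, and still so for the second after the job is handed in, with the robot touching nothing.
It also fails if it takes over 131 s, if anything falls off the work surface, if the arm or the gripper's body presses on something with over 40 N, if the wrist force passes 120 N, or if a joint passes its speed limit or range.

## Working session

There is one attempt and no reset: what is moved stays moved. The work goes in short steps, Python scripts to look and compute and a tool call to move; the robot and the scene stay as the last step left them, time stands still between calls to the robot, and variables do not carry over. Pictures are saved under pics/ and viewed, and the job is handed in when it is done.

Besides the shell and the picture viewer there is one more tool, called after ">>>" by a JSON object that holds its "api" and its "payload", one argument or row to a line. step_arm: Moves the arm, as the interface text tells. Its arguments: {"type":"object","properties":{"rows":{"type":"array"},"grip_force":{"type":"number"}},"required":["rows"]}

```bash
ls; mkdir -p pics; python3 - <<'E'
from bench import status, optics
import cv2
s=status.get_state();print(s)
for n in ("top","side","wrist"):
    d=optics.get_image(n);cv2.imwrite(f"pics/{n}0.png",d["frame"][:,:,::-1]);print(n,d["K"].tolist(),d["R"].tolist(),d["t"])
E
```

```text
pics
{'time': 0.0, 'joint_positions': array([ 1.15308547,  0.3218125 , -0.07011773,  1.45168274,  0.02259559,
        1.37079222, -0.05691282]), 'qd': array([ 1.00016533e-03,  4.71617061e-05, -1.54057706e-03,  1.20019895e-03,
       -9.70687090e-04,  1.36740174e-03,  6.83116112e-04]), 'joint_torque': array([-8.66016489e-04, -4.91292465e+01, -4.04656129e-01, -3.12525666e+01,
       -6.40279963e-02,  4.37662541e-02,  1.93483384e-04]), 'position': array([ 0.27178397, -0.58985545,  0.22946469]), 'tool_rot': array([-3.06683708e+00, -6.72708700e-01,  7.69780522e-04]), 'ft_force': array([ 0.60672416, -0.2618502 ,  0.4256621 ]), 'torque': array([ 0.0218058 , -0.00385639, -0.01633476]), 'grip_width': 0.9979662350530641}
top [[472.0419468543168, 0.0, 316.54997394340825], [0.0, 472.0419468543168, 199.73485812123297], [0.0, 0.0, 1.0]] [[0.030670821935080864, -0.9995189888109517, 0.004592568797413866], [-0.9735022916325021, -0.03091356076699893, -0.22657811003486514], [0.2266110960833404, 0.0024784606185041776, -0.973982170455327]] [-0.00643297  0.5163786   1.08570481]
side [[382.62785007523905, 0.0, 320.23746232411037], [0.0, 382.62785007523905, 203.43392196255985], [0.0, 0.0, 1.0]] [[-0.8980283248352081, -0.43992927415645705, -0.0027132146694762134], [-0.2904780460573719, 0.5975625328345875, -0.7473563568412351], [0.33040525503139484, -0.6703590478933551, -0.6644178763061344]] [0.44072366 0.20627026 0.70365394]
wrist [[355.85339017551047, 0.0, 320.369385426678], [0.0, 355.85339017551047, 199.16278659226458], [0.0, 0.0, 1.0]] [[0.41813261156736053, -0.9083846245818057, -0.001578913307410179], [-0.8778891466812487, -0.4045408162501265, 0.2562369491836647], [-0.2334004397663582, -0.10575491388609276, -0.9666127109167444]] [-0.64926945 -0.03150538  0.38982697]
```

View pics/top0.png

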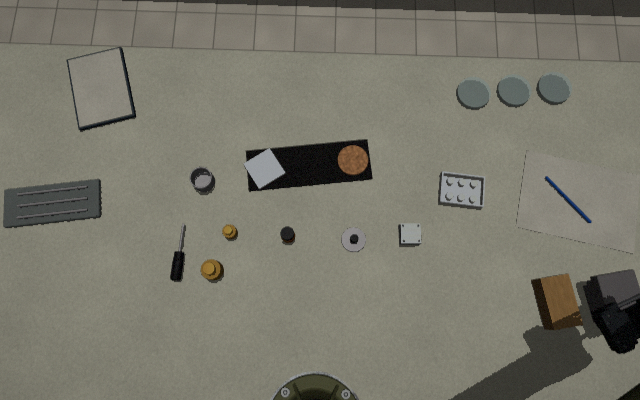

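View pics/side0.png

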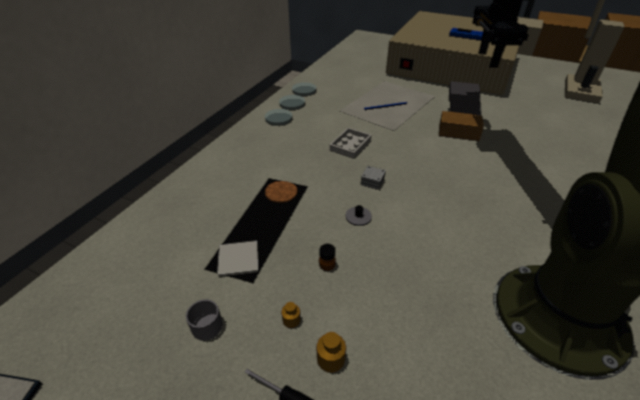

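The top view shows the can (202,180), strip with tile (264,168) and coaster (353,160), weights (230,232) small and (211,270) large, jar (287,235), lid (354,239), block (410,234), and tray (461,190). Next I measure positions.

```bash
cat > h.py <<'E'
import numpy as np, cv2
from bench import status, optics
def cloud(d):
    K,R,t=d["K"],d["R"],np.array(d["t"]);z=d["range_z"]
    v,u=np.mgrid[:400,:640]
    c=np.stack([(u-K[0,2])/K[0,0]*z,(v-K[1,2])/K[1,1]*z,z],-1)
    return (c-t)@R
def plane(d,u,v,h):
    K,R,t=d["K"],d["R"],np.array(d["t"])
    r=R.T@np.array([(u-K[0,2])/K[0,0],(v-K[1,2])/K[1,1],1]);C=-R.T@t
    return C+r*(h-C[2])/r[2]
def pix(d,X):
    c=d["R"]@np.array(X)+d["t"];p=d["K"]@c;return p[:2]/p[2]
E
python3 - <<'E'
from h import *
d=optics.get_image("top");P=cloud(d);f=d["frame"]
print("cam",-d["R"].T@d["t"])
z=P[...,2];print("bench z",np.median(z[200:300,300:340]), (d["range_z"]==0).mean())
m=((z>0.012)&(z<0.15)).astype(np.uint8)
n,l,st,ce=cv2.connectedComponentsWithStats(m)
for i in range(1,n):
    if st[i,4]>30:
        q=P[l==i];print(st[i].tolist(),ce[i].round(1),"med",np.median(q,0).round(4),"max z",np.percentile(q[:,2],[50,98]).round(4))
c=cv2.resize(f[120:300,160:500],None,fx=2.35,fy=2.35,interpolation=cv2.INTER_CUBIC)
cv2.imwrite("pics/crop.png",c[:,:,::-1])
E
```

```text
cam [0.25686029 0.00684235 1.17448676]
bench z -0.001035764846690098 0.0036875
[67, 47, 67, 81, 2214] [99.5 87.3] med [0.8163 0.5975 0.0137] max z [0.0137 0.0176]
[538, 72, 34, 31, 458] [554.9  86.9] med [ 0.8576 -0.6189  0.0137] max z [0.0137 0.0178]
[498, 74, 33, 31, 492] [514.2  89.1] med [ 0.8478 -0.5098  0.0138] max z [0.0138 0.018 ]
[457, 77, 34, 31, 500] [473.4  91.9] med [ 0.8359 -0.3999  0.0137] max z [0.0137 0.0177]
[189, 167, 26, 24, 256] [201.3 178. ] med [0.5702 0.3009 0.034 ] max z [0.034  0.0474]
[439, 171, 46, 36, 350] [462.  189.4] med [ 0.5637 -0.3564  0.0198] max z [0.0198 0.0245]
[447, 177, 7, 7, 34] [450.1 180.2] med [ 0.5884 -0.3288  0.0151] max z [0.0151 0.0188]
[458, 179, 8, 6, 32] [462.  181.4] med [ 0.5873 -0.3588  0.0155] max z [0.0155 0.0192]
[470, 180, 8, 7, 39] [473.8 183. ] med [ 0.5829 -0.389   0.0158] max z [0.0158 0.018 ]
[4, 183, 95, 40, 1275] [ 51.8 201.4] med [0.5014 0.6759 0.0145] max z [0.0145 0.022 ]
[446, 192, 7, 7, 31] [449.2 195.1] med [ 0.5489 -0.3252  0.0145] max z [0.0145 0.0198]
[457, 194, 8, 7, 34] [460.7 196.9] med [ 0.5451 -0.3541  0.
[... 295 characters left out ...]
2, 224, 15, 15, 166] [229.1 230.9] med [0.4373 0.2204 0.031 ] max z [0.031 0.048]
[280, 226, 15, 16, 186] [287.2 233.7] med [0.4324 0.0782 0.0483] max z [0.0483 0.0539]
[350, 234, 8, 9, 59] [353.6 237.9] med [ 0.4302 -0.0844  0.0287] max z [0.0287 0.0322]
[201, 259, 22, 21, 364] [211.3 268.9] med [0.3426 0.2528 0.044 ] max z [0.044  0.0661]
[585, 269, 55, 42, 1515] [611.4 287.6] med [ 0.3268 -0.6632  0.0908] max z [0.0908 0.0957]
[533, 273, 50, 57, 1937] [557.7 301.7] med [ 0.2922 -0.5609  0.0482] max z [0.0482 0.0529]
[620, 301, 17, 9, 42] [628.1 304.6] med [ 0.2895 -0.6977  0.0912] max z [0.0912 0.0949]
[275, 374, 79, 26, 1041] [314.  390.2] med [0.0741 0.0018 0.0156] max z [0.0156 0.0581]
```

View pics/crop.png

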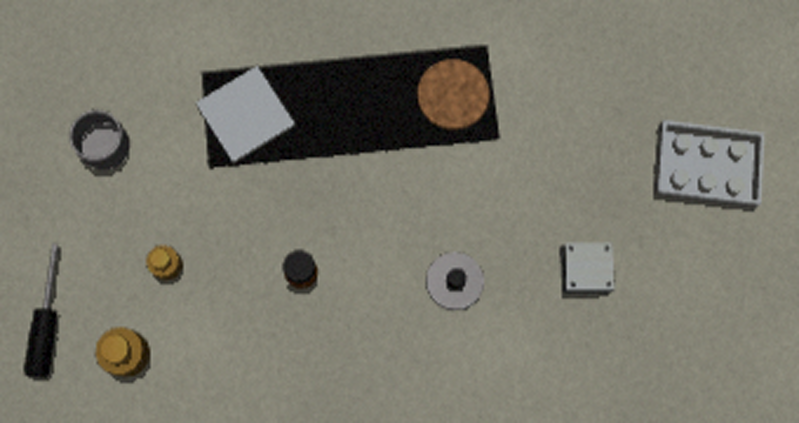

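>>> {"api": "step_arm", "payload": {
  "rows": [
    [[0, 0, 6.2], [0, 0, 0], 87],
    [[0, 0, 6.2], [0, 0, 0], 87],
    [[0, 0, 6.2], [0, 0, 0], 87],
    [[0, 0, 6.2], [0, 0, 0], 87]
  ]
}}

```text
time: 0.53
position: [0.2714, -0.5894, 0.2284]
tool_rot: [-3.138, 0.028, 0.002]
ft_force: [-0.7, -0.3, 0.7]
grip_width: 0.999
```

```bash
cat >> h.py <<'E'
from scipy.spatial.transform import Rotation as Ro
def go(x,y,z,yaw=None):
    """print remaining tool-frame shift (mm) & turn (deg) ; yaw: world angle (deg) of tool x with z down"""
    s=status.get_state();R=Ro.from_rotvec(s["tool_rot"]);M=R.as_matrix();p=s["position"]
    cy=np.degrees(np.arctan2(M[1,0],M[0,0]))
    if yaw is None:yaw=cy
    T=Ro.from_euler("z",yaw,degrees=True)*Ro.from_euler("x",180,degrees=True)
    print("t",round(s["time"],2),"pos",p.round(4),"yaw",round(cy,2),"q",s["joint_positions"].round(2),"F",s["ft_force"].round(1),"grip mm",round(s["grip_width"]*87,1))
    d=(np.array([x,y,z])-p)*1e3
    print("  shift tool now",(M.T@d).round(1)," after turn",(T.as_matrix().T@d).round(1),"turn",np.degrees((R.inv()*T).as_rotvec()).round(2))
E
python3 -c "
from h import *
go(.56,.29,.23,0)"
```

```text
t 0.53 pos [ 0.2714 -0.5894  0.2284] yaw -1.02 q [ 1.11  0.32 -0.01  1.45  0.    1.37 -0.49] F [-0.7 -0.3  0.7] grip mm 86.9
  shift tool now [ 272.8 -884.5    1.1]  after turn [ 288.6 -879.4   -1.6] turn [-0.2   0.09 -1.02]
```

>>> {"api": "step_arm", "payload": {
  "rows": [
    [[0, 0, -1], [12, -37, 0], 87],
    [[0, 0, 0], [12, -37, 0], 87],
    [[0, 0, 0], [12, -37, 0], 87],
    [[0, 0, 0], [12, -37, 0], 87],
    [[0, 0, 0], [12, -37, 0], 87],
    [[0, 0, 0], [12, -37, 0], 87],
    [[0, 0, 0], [12, -37, 0], 87],
    [[0, 0, 0], [12, -37, 0], 87],
    [[0, 0, 0], [12, -37, 0], 87],
    [[0, 0, 0], [12, -37, 0], 87],
    [[0, 0, 0], [12, -37, 0], 87],
    [[0, 0, 0], [12, -37, 0], 87]
  ]
}}

```text
time: 1.53
position: [0.4188, -0.1367, 0.2234]
tool_rot: [3.141, -0.039, -0.012]
ft_force: [1.4, -0.8, -0.1]
grip_width: 1.001
```

```bash
python3 - <<'E'
from h import *
go(.56,.29,.25,0)
d=optics.get_image("wrist");cv2.imwrite("pics/w1.png",d["frame"][:,:,::-1]);s=status.get_state()
print(-d["R"].T@d["t"]-s["position"])
E
```

```text
t 1.53 pos [ 0.4188 -0.1367  0.2234] yaw -1.44 q [ 0.7  -0.11 -0.41  1.93 -0.04  1.32 -1.3 ] F [ 1.4 -0.8 -0.1] grip mm 87.0
  shift tool now [ 130.3 -430.1  -27.7]  after turn [ 141.2 -426.7  -26.6] turn [ 0.01  0.43 -1.44]
[ 0.06746334 -0.01130606  0.15345144]
```

View pics/w1.png

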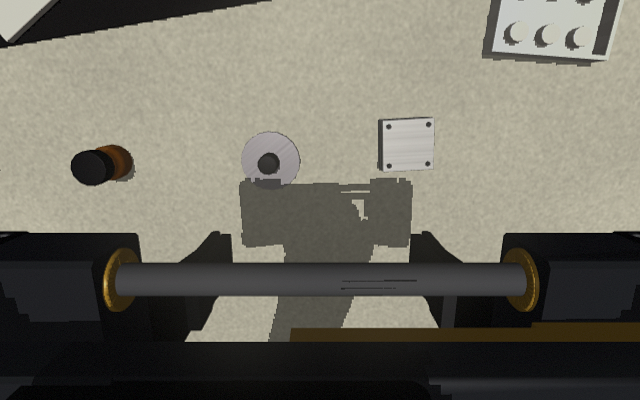

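>>> {"api": "step_arm", "payload": {
  "rows": [
    [[0, 0, -1.4], [7, -36, -2], 87],
    [[0, 0, 0], [7, -36, -2], 87],
    [[0, 0, 0], [7, -36, -2], 87],
    [[0, 0, 0], [7, -36, -2], 87],
    [[0, 0, 0], [7, -36, -2], 87],
    [[0, 0, 0], [7, -36, -2], 87],
    [[0, 0, 0], [7, -36, -2], 87],
    [[0, 0, 0], [7, -36, -2], 87],
    [[0, 0, 0], [7, -36, -2], 87],
    [[0, 0, 0], [7, -36, -2], 87],
    [[0, 0, 0], [7, -36, -2], 87],
    [[0, 0, 0], [7, -36, -2], 87]
  ]
}}

```text
time: 2.58
position: [0.503, 0.3106, 0.2489]
tool_rot: [3.139, 0.002, 0.0]
ft_force: [-0.1, -0.2, 0.0]
grip_width: 0.999
```

```bash
python3 - <<'E'
from h import *
go(.57,.30,.25,0)
d=optics.get_image("wrist");cv2.imwrite("pics/w2.png",d["frame"][:,:,::-1]);s=status.get_state()
E
```

```text
t 2.58 pos [0.503  0.3106 0.2489] yaw 0.07 q [ 0.13  0.3  -0.89  1.55  0.23  1.41 -2.34] F [-0.1 -0.2  0. ] grip mm 86.9
  shift tool now [66.9 10.7 -1.1]  after turn [67.  10.6 -1.1] turn [ 0.17 -0.01  0.07]
```

View pics/w2.png

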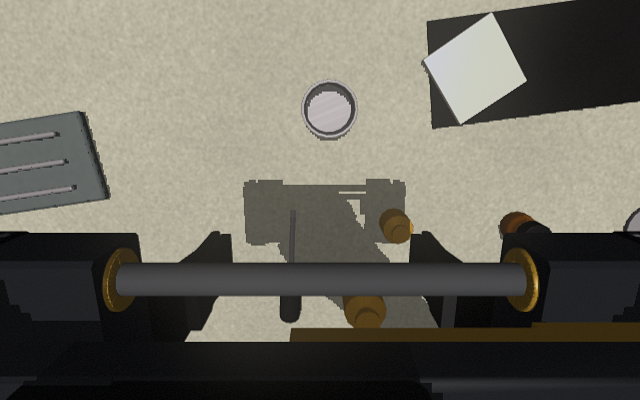

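```bash
cat >> h.py <<'E'
def ring(d,mask,h):
    """outer contour of mask -> plane h -> min enclosing circle, algebraic circle fit"""
    c=max(cv2.findContours(mask.astype(np.uint8),cv2.RETR_EXTERNAL,cv2.CHAIN_APPROX_NONE)[0],key=cv2.contourArea)[:,0]
    q=np.array([plane(d,u,v,h)[:2] for u,v in c])
    A=np.c_[2*q,np.ones(len(q))];s=np.linalg.lstsq(A,(q**2).sum(1),rcond=None)[0]
    return s[:2].round(4),"r",round(float(np.sqrt(s[2]+s[:2]@s[:2])),4),"mec",cv2.minEnclosingCircle((q*1000).astype(np.float32)),q
def near(P,x,y,r): return np.hypot(P[...,0]-x,P[...,1]-y)<r
E
python3 - <<'E'
from h import *
for n in ("wrist","top"):
    d=optics.get_image(n);P=cloud(d);z=P[...,2];f=d["frame"].astype(int)
    m=near(P,.57,.30,.06)&(abs(z-.044)<.006)
    q=P[m];print(n,m.sum(),q.mean(0).round(4),ring(d,m,.045)[:-1])
    hsv=cv2.cvtColor(d["frame"],cv2.COLOR_RGB2HSV)
    print("bench z",np.median(z[near(P,.62,.30,.02)]))
    # tile
    m=near(P,.607,.13,.07)&(f.min(2)>140)&(z>.004)
    c=max(cv2.findContours(m.astype(np.uint8),cv2.RETR_EXTERNAL,cv2.CHAIN_APPROX_NONE)[0],key=cv2.contourArea)[:,0]
    q=np.array([plane(d,u,v,.011)[:2] for u,v in c]);print("tile",cv2.minAreaRect((q*1000).astype(np.float32)), np.median(z[m]))
    m=near(P,.607,-.07,.08)&(hsv[...,0]<20)&(hsv[...,1]>90)&(f[...,0]>60)
    if m.sum()>50: print("coaster",m.sum(),ring(d,m,.009)[:-1])
d=optics.get_image("top");f=d["frame"].astype(int);m=(f.max(2)<45).astype(np.uint8);m[:130]=0;m[200:]=0;m[:,:240]=0;m[:,380:]=0
m=cv2.morphologyEx(m,cv2.MORPH_CLOSE,np.ones((3,3)))
pts=np.argwhere(m)[:,::-1];h=cv2.convexHull(pts)[:,0]
q=np.array([plane(d,u,v,.003)[:2] for u,v in h]);print("strip",cv2.minAreaRect((q*1000).astype(np.float32)))
E
```

```text
wrist 601 [0.5692 0.3002 0.0446] (array([0.5684, 0.301 ]), 'r', 0.0272, 'mec', ((568.3814697265625, 300.9770812988281), 27.770051956176758))
bench z 0.00027389957120652476
tile ((607.6285400390625, 148.4783935546875), (79.64157104492188, 79.11546325683594), 34.414459228515625) 0.011232873372303175
top 47 [0.5676 0.283  0.0425] (array([0.5682, 0.2998]), 'r', 0.0263, 'mec', ((567.46484375, 293.0250549316406), 27.27193832397461))
bench z -0.0015136480318333635
tile ((607.9649658203125, 147.97564697265625), (78.2459945678711, 78.23684692382812), 34.266197204589844) 0.010039365187317817
coaster 722 (array([ 0.6379, -0.0798]), 'r', 0.039, 'mec', ((637.8229370117188, -79.68940734863281), 40.39897155761719))
strip ((621.7083129882812, 33.769683837890625), (108.2569808959961, 318.1085510253906), 7.592375755310059)
```

>>> {"api": "step_arm", "payload": {
  "rows": [
    [[0, 0, 0], [16, 2.4, 20], 87],
    [[0, 0, 0], [16, 2.4, 20], 87],
    [[0, 0, 0], [16, 2.4, 20], 87],
    [[0, 0, 0], [16, 2.4, 20], 87],
    [[0, 0, 0], [0, 0, 20], 87],
    [[0, 0, 0], [0, 0, 20], 87],
    [[0, 0, 0], [0, 0, 20], 87],
    [[0, 0, 0], [0, 0, 0], 87]
  ]
}}

```text
time: 3.45
position: [0.5759, 0.2788, 0.105]
tool_rot: [3.125, -0.025, 0.012]
ft_force: [-0.6, -1.2, -0.6]
grip_width: 0.997
```

```bash
python3 -c "
from h import *
go(.5684,.301,.022,0)"
```

```text
t 3.45 pos [0.5759 0.2788 0.105 ] yaw -0.92 q [ 0.1   0.5  -0.78  1.6   0.4   1.2  -2.36] F [-0.6 -1.2 -0.6] grip mm 86.8
  shift tool now [ -8.5 -23.5  82.5]  after turn [ -7.5 -22.2  83. ] turn [ 0.96 -0.44 -0.92]
```

>>> {"api": "step_arm", "payload": {
  "rows": [
    [[1, -0.4, -0.9], [-4, -11, 5], 87],
    [[0, 0, 0], [-3, -11, 5], 87],
    [[0, 0, 0], [0, 0, 0], 87]
  ]
}}

```text
time: 3.7
position: [0.5707, 0.2971, 0.0958]
tool_rot: [3.141, -0.01, 0.003]
ft_force: [-1.1, -0.0, 0.4]
grip_width: 1.004
```

```bash
python3 -c "
from h import *
go(.5684,.301,.022,0)"
```

```text
t 3.7 pos [0.5707 0.2971 0.0958] yaw -0.36 q [ 0.08  0.52 -0.79  1.6   0.4   1.18 -2.37] F [-1.1 -0.   0.4] grip mm 87.4
  shift tool now [-2.5 -3.9 73.8]  after turn [-2.3 -3.9 73.8] turn [ 0.02 -0.12 -0.36]
```

>>> {"api": "step_arm", "payload": {
  "rows": [
    [[0, 0, -0.4], [-2.5, -4, 20], 87],
    [[0, 0, 0], [0, 0, 20], 87],
    [[0, 0, 0], [0, 0, 10], 87],
    [[0, 0, 0], [0, 0, 0], 87]
  ]
}}

```text
time: 4.03
position: [0.5709, 0.3055, 0.0508]
tool_rot: [-3.137, -0.006, -0.019]
ft_force: [-0.6, -0.3, 0.1]
grip_width: 0.999
```

```bash
python3 -c "
from h import *
go(.5684,.301,.022,0)"
```

```text
t 4.03 pos [0.5709 0.3055 0.0508] yaw 0.2 q [ 0.05  0.57 -0.77  1.64  0.44  1.1  -2.4 ] F [-0.6 -0.3  0.1] grip mm 86.9
  shift tool now [-2.9  4.6 28.7]  after turn [-2.5  4.5 28.8] turn [-0.24 -0.68  0.2 ]
```

>>> {"api": "step_arm", "payload": {
  "rows": [
    [[0, -0.6, 0.2], [-2.5, 4.5, 3], 87],
    [[0, 0, 0], [0, 0, 5], 87],
    [[0, 0, 0], [0, 0, 5], 87],
    [[0, 0, 0], [0, 0, 5], 87],
    [[0, 0, 0], [0, 0, 5], 87],
    [[0, 0, 0], [0, 0, 3], 87],
    [[0, 0, 0], [0, 0, 0], 87]
  ]
}}

```text
time: 4.62
position: [0.5709, 0.3022, 0.0272]
tool_rot: [-3.135, 0.001, -0.01]
ft_force: [0.0, -0.6, 0.1]
grip_width: 0.996
```

```bash
python3 -c "
from h import *
go(.5684,.301,.022,0)"
```

```text
t 4.62 pos [0.5709 0.3022 0.0272] yaw -0.03 q [ 0.05  0.6  -0.75  1.65  0.45  1.06 -2.41] F [ 0.  -0.6  0.1] grip mm 86.6
  shift tool now [-2.5  1.2  5.2]  after turn [-2.5  1.2  5.2] turn [-0.39 -0.37 -0.03]
```

>>> {"api": "step_arm", "payload": {
  "rows": [
    [[-0.4, -0.4, 0], [-3, 1.2, 4], 87],
    [[0, 0, 0], [0, 0, 1], 87],
    [[0, 0, 0], [0, 0, 0], 70],
    [[0, 0, 0], [0, 0, 0], 50],
    [[0, 0, 0], [0, 0, 0], 50],
    [[0, 0, 0], [0, 0, 0], 50],
    [[0, 0, 0], [0, 0, 0], 50],
    [[0, 0, 0], [0, 0, 0], 50]
  ],
  "grip_force": 20
}}

```text
time: 5.28
position: [0.5678, 0.3014, 0.022]
tool_rot: [3.141, -0.0, -0.001]
ft_force: [0.2, 0.8, -0.2]
grip_width: 0.637
```

```bash
python3 - <<'E'
from h import *
go(.5684,.301,.022,0)
E
```

```text
t 5.28 pos [0.5678 0.3014 0.022 ] yaw -0.02 q [ 0.04  0.6  -0.75  1.66  0.46  1.07 -2.42] F [ 0.2  0.8 -0.2] grip mm 55.5
  shift tool now [0.6 0.4 0. ]  after turn [0.6 0.4 0. ] turn [ 0.03  0.05 -0.02]
```

>>> {"api": "step_arm", "payload": {
  "rows": [
    [[0, 0, 0], [0, 0, -10], 50],
    [[0, 0, 0], [0, 0, -20], 50],
    [[0, 0, 0], [0, 0, -20], 50],
    [[0, 0, 0], [0, 0, -20], 50],
    [[0, 0, 0], [3, 15, -10], 50],
    [[0, 0, 0], [6, 30, 0], 50],
    [[0, 0, 0], [6, 34, 0], 50],
    [[0, 0, 0], [6, 34, 0], 50],
    [[0, 0, 0], [6, 34, 0], 50],
    [[0, 0, 0], [6, 34, 0], 50],
    [[0, 0, 0], [6, 34, 0], 50],
    [[0, 0, 0], [6, 34, 0], 50]
  ]
}}

```text
time: 6.28
position: [0.611, 0.0579, 0.1118]
tool_rot: [-3.135, -0.038, 0.001]
ft_force: [0.2, 0.2, -0.8]
grip_width: 0.631
```

```bash
python3 - <<'E'
from h import *
go(.6379,-.0797,.12,0)
E
```

```text
t 6.28 pos [0.611  0.0579 0.1118] yaw 1.38 q [ 0.48  0.43 -0.77  1.67  0.32  1.17 -1.91] F [ 0.2  0.2 -0.8] grip mm 54.9
  shift tool now [ 23.6 138.1  -9.1]  after turn [ 26.9 137.6  -8.2] turn [-0.37  0.04  1.38]
```

>>> {"api": "step_arm", "payload": {
  "rows": [
    [[0, 0, 1.3], [6, 30, -3], 50],
    [[0, 0, 0], [5, 26, -2], 50],
    [[0, 0, 0], [5, 22, -2], 50],
    [[0, 0, 0], [4, 18, 0], 50],
    [[0, 0, 0], [2, 12, 0], 50],
    [[0, 0, 0], [1, 6, 0], 50],
    [[0, 0, 0], [0, 0, 0], 50],
    [[0, 0, 0], [0, 0, 0], 50]
  ]
}}

```text
time: 6.95
position: [0.6347, -0.0751, 0.1214]
tool_rot: [-3.141, 0.023, 0.001]
ft_force: [0.1, 0.5, -1.4]
grip_width: 0.629
```

```bash
python3 - <<'E'
from h import *
go(.6379,-.0797,.045,0)
d=optics.get_image("top");c=cv2.resize(d["frame"][110:260,240:440],None,fx=4,fy=4);cv2.imwrite("pics/t2.png",c[:,:,::-1])
E
```

```text
t 6.95 pos [ 0.6347 -0.0751  0.1214] yaw -0.86 q [ 0.63  0.46 -0.72  1.59  0.32  1.21 -1.73] F [ 0.1  0.5 -1.4] grip mm 54.7
  shift tool now [ 3.4  4.6 76.4]  after turn [ 3.2  4.6 76.4] turn [-0.03  0.04 -0.86]
```

View pics/t2.png

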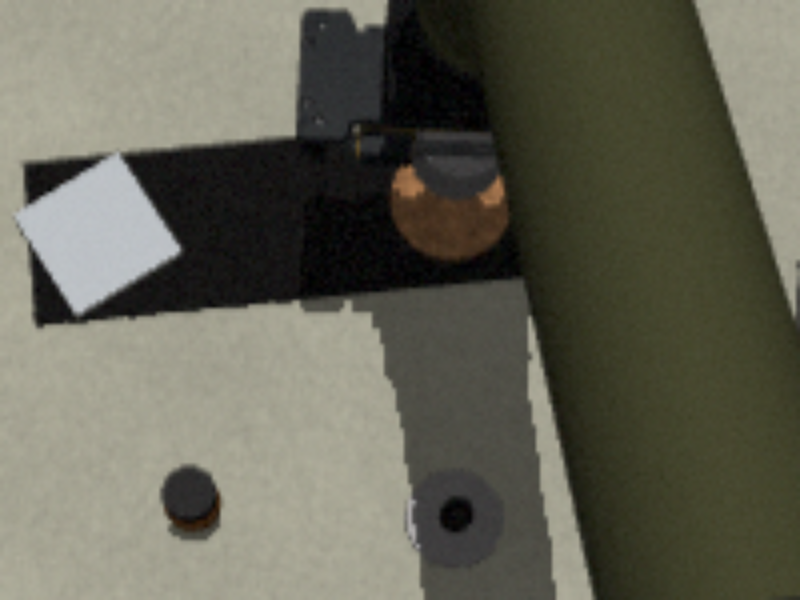

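>>> {"api": "step_arm", "payload": {
  "rows": [
    [[0, 0, -0.8], [3, 4.6, 10], 50],
    [[0, 0, 0], [0, 0, 18], 50],
    [[0, 0, 0], [0, 0, 16], 50],
    [[0, 0, 0], [0, 0, 10], 50],
    [[0, 0, 0], [0, 0, 5], 50],
    [[0, 0, 0], [0, 0, 5], 50],
    [[0, 0, 0], [0, 0, 0], 50],
    [[0, 0, 0], [0, 0, 0], 50]
  ]
}}

```text
time: 7.67
position: [0.6382, -0.069, 0.0532]
tool_rot: [-3.137, -0.028, -0.0]
ft_force: [0.1, 0.1, -1.9]
grip_width: 0.632
```

```bash
python3 - <<'E'
from h import *
go(.6379,-.0797,.032,0)
E
```

```text
t 7.67 pos [ 0.6382 -0.069   0.0532] yaw 1.04 q [ 0.6   0.54 -0.69  1.64  0.37  1.1  -1.75] F [ 0.1  0.1 -1.9] grip mm 55.0
  shift tool now [-0.5 10.8 21.1]  after turn [-0.3 10.7 21.2] turn [-0.25 -0.01  1.04]
```

>>> {"api": "step_arm", "payload": {
  "rows": [
    [[0, 0, 1], [0, 5, 4], 50],
    [[0, 0, 0], [0, 5, 4], 50],
    [[0, 0, 0], [0, 0, 3], 50],
    [[0, 0, 0], [0, 0, 0], 50],
    [[0, 0, 0], [0, 0, 0], 50]
  ]
}}

```text
time: 8.08
position: [0.64, -0.0809, 0.0433]
tool_rot: [-3.139, 0.003, -0.006]
ft_force: [0.3, -0.2, -1.8]
grip_width: 0.632
```

```bash
python3 - <<'E'
from h import *
go(.6379,-.0797,.032,0)
E
```

```text
t 8.08 pos [ 0.64   -0.0809  0.0433] yaw -0.11 q [ 0.61  0.55 -0.68  1.64  0.38  1.08 -1.75] F [ 0.3 -0.2 -1.8] grip mm 55.0
  shift tool now [-2.1 -1.1 11.3]  after turn [-2.1 -1.2 11.3] turn [-0.17 -0.22 -0.11]
```

>>> {"api": "step_arm", "payload": {
  "rows": [
    [[0, -0.2, 0], [-2.5, -1.2, 4], 50],
    [[0, 0, 0], [0, 0, 3], 50],
    [[0, 0, 0], [0, 0, 2], 50],
    [[0, 0, 0], [0, 0, 0], 50]
  ]
}}

```text
time: 8.42
position: [0.6375, -0.0797, 0.034]
tool_rot: [-3.139, 0.004, -0.002]
ft_force: [0.1, 0.8, -2.1]
grip_width: 0.635
```

```bash
python3 - <<'E'
from h import *
go(.6373,-.0797,.031,0)
E
```

```text
t 8.42 pos [ 0.6375 -0.0797  0.034 ] yaw -0.14 q [ 0.6   0.56 -0.68  1.65  0.39  1.07 -1.76] F [ 0.1  0.8 -2.1] grip mm 55.2
  shift tool now [-0.2 -0.   3. ]  after turn [-0.2 -0.   3. ] turn [-0.17 -0.06 -0.14]
```

>>> {"api": "step_arm", "payload": {
  "rows": [
    [[0, 0, 0], [0, 0, 1.5], 50],
    [[0, 0, 0], [0, 0, 1.5], 50],
    [[0, 0, 0], [0, 0, 0.5], 50],
    [[0, 0, 0], [0, 0, 0], 50]
  ]
}}

```text
time: 8.75
position: [0.6379, -0.0794, 0.0312]
tool_rot: [-3.139, 0.003, -0.002]
ft_force: [-0.7, -0.5, -1.7]
grip_width: 0.635
```

```bash
python3 - <<'E'
from h import *
go(.6373,-.0797,.031,0)
E
```

```text
t 8.75 pos [ 0.6379 -0.0794  0.0312] yaw -0.11 q [ 0.6   0.56 -0.67  1.65  0.39  1.06 -1.76] F [-0.7 -0.5 -1.7] grip mm 55.2
  shift tool now [-0.6  0.3  0.2]  after turn [-0.6  0.3  0.2] turn [-0.14 -0.08 -0.11]
```

>>> {"api": "step_arm", "payload": {
  "rows": [
    [[0, 0, 0], [-0.5, 0.3, 0.5], 50],
    [[0, 0, 0], [0, 0, 0.5], 50],
    [[0, 0, 0], [0, 0, 0], 50]
  ]
}}

```text
time: 9.0
position: [0.638, -0.0793, 0.0311]
tool_rot: [-3.139, 0.002, -0.005]
ft_force: [0.2, -0.6, -0.7]
grip_width: 0.629
```

```bash
python3 - <<'E'
from h import *
go(.6373,-.0797,.031,0)
E
```

```text
t 9.0 pos [ 0.638  -0.0793  0.0311] yaw -0.09 q [ 0.6   0.56 -0.67  1.66  0.39  1.06 -1.76] F [ 0.2 -0.6 -0.7] grip mm 54.8
  shift tool now [-0.7  0.4  0.1]  after turn [-0.7  0.4  0.1] turn [-0.13 -0.17 -0.09]
```

>>> {"api": "step_arm", "payload": {
  "rows": [
    [[0, 0, 0], [0, 0, 0], 60],
    [[0, 0, 0], [0, 0, 0], 66],
    [[0, 0, 0], [0, 0, 0], 75],
    [[0, 0, 0], [0, 0, -5], 80],
    [[0, 0, 0], [0, 0, -10], 80],
    [[0, 0, 0], [0, 0, -20], 80],
    [[0, 0, 0], [0, 0, -20], 80],
    [[0, 0, 0], [-10, 0, -20], 80],
    [[0, 0, 0], [-20, 0, -20], 80],
    [[0, 0, 0], [-20, 0, -20], 80],
    [[0, 0, 0], [-20, 0, -10], 80],
    [[0, 0, 0], [-20, 0, 0], 80]
  ]
}}

```text
time: 10.0
position: [0.5493, -0.0778, 0.1657]
tool_rot: [-3.136, -0.002, -0.014]
ft_force: [0.5, 0.1, -0.2]
grip_width: 0.92
```

```bash
python3 - <<'E'
from h import *
go(.43,-.084,.18,0)
d=optics.get_image("wrist");cv2.imwrite("pics/w3.png",d["frame"][:,:,::-1])
P=cloud(d);z=P[...,2];hsv=cv2.cvtColor(d["frame"],cv2.COLOR_RGB2HSV)
m=near(P,.638,-.08,.06)&(abs(z-.054)<.006)
print("can",P[m].mean(0),ring(d,m,.054)[:-1])
m=near(P,.6379,-.08,.08)&(hsv[...,0]<20)&(hsv[...,1]>90)
print(m.sum(),ring(d,m,.009)[:-1])
E
```

```text
t 10.0 pos [ 0.5493 -0.0778  0.1657] yaw 0.08 q [ 0.79  0.23 -0.78  1.76  0.17  1.21 -1.61] F [ 0.5  0.1 -0.2] grip mm 80.0
  shift tool now [-119.1    6.   -15.4]  after turn [-119.3    6.2  -14.3] turn [-0.31 -0.53  0.08]
can [ 0.64119978 -0.07975797  0.05357492] (array([ 0.6387, -0.0797]), 'r', 0.0273, 'mec', ((638.6869506835938, -79.77493286132812), 27.778194427490234))
3779 (array([ 0.6383, -0.0795]), 'r', 0.0395, 'mec', ((638.4373779296875, -79.55583190917969), 40.087154388427734))
```

View pics/w3.png

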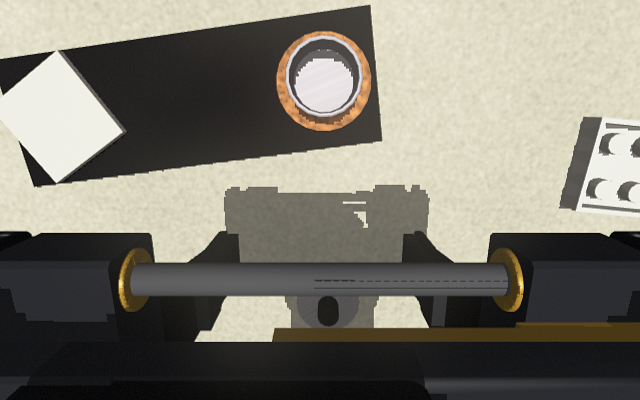

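>>> {"api": "step_arm", "payload": {
  "rows": [
    [[0, 0, 0], [-15, 6, -8], 80],
    [[0, 0, 0], [-25, 12, -10], 80],
    [[0, 0, 0], [-25, 12, -10], 80],
    [[0, 0, 0], [-22, 12, -10], 80],
    [[0, 0, 0], [-15, 6, -10], 80],
    [[0, 0, 0], [-6, 0, -4], 80],
    [[0, 0, 0], [0, 0, 0], 80],
    [[0, 0, 0], [0, 0, 0], 80]
  ]
}}

```text
time: 10.72
position: [0.4333, -0.1257, 0.2238]
tool_rot: [3.138, 0.009, 0.018]
ft_force: [0.8, -0.5, -0.2]
grip_width: 0.92
```

```bash
cat > m2.py <<'E'
from h import *
go(.43,-.084,.18,0)
for n in ("wrist","top"):
    d=optics.get_image(n);P=cloud(d);z=P[...,2];f=d["frame"].astype(int)
    if n=="wrist": cv2.imwrite("pics/w4.png",d["frame"][:,:,::-1])
    for nm,x,y,r,h,lo,hi in (("lid knob",.43,-.084,.02,.030,.024,.036),("lid disc",.43,-.084,.036,.006,.0035,.0365),("jar",.432,.078,.03,.05,.043,.056),("blk",.445,-.222,.045,.03,.025,.036)):
        m=near(P,x,y,r)&(z>lo)&(z<hi)
        if m.sum()<20: print(n,nm,"few",m.sum());continue
        R=ring(d,m,h);print(n,nm,m.sum(),P[m].mean(0).round(4),R[:-1])
        if nm=="blk": print("   rect",cv2.minAreaRect((R[-1]*1000).astype(np.float32)))
E
python3 m2.py
```

```text
t 10.72 pos [ 0.4333 -0.1257  0.2238] yaw 0.31 q [ 0.99 -0.11 -0.71  1.91 -0.07  1.3  -1.26] F [ 0.8 -0.5 -0.2] grip mm 80.1
  shift tool now [ -3.6 -41.9  43.6]  after turn [ -3.3 -41.7  43.8] turn [ 0.2  -0.66  0.31]
wrist lid knob 310 [ 0.4312 -0.085   0.0299] (array([ 0.4312, -0.085 ]), 'r', 0.0096, 'mec', ((431.17706298828125, -85.213623046875), 10.190372467041016))
wrist lid disc 2577 [ 0.4318 -0.0851  0.0093] (array([ 0.4307, -0.0847]), 'r', 0.0303, 'mec', ((430.7032165527344, -84.61193084716797), 30.957523345947266))
wrist jar 1070 [0.4354 0.0773 0.0496] (array([0.4353, 0.0771]), 'r', 0.0171, 'mec', ((435.235595703125, 76.982666015625), 18.435583114624023))
wrist blk 2579 [ 0.4473 -0.2224  0.0302] (array([ 0.4468, -0.2225]), 'r', 0.0286, 'mec', ((446.4350280761719, -222.55935668945312), 34.88592529296875))
   rect ((446.8121337890625, -222.27027893066406), (50.33673858642578, 51.11354446411133), 1.9330663681030273)
top lid knob 43 [ 0.4294 -0.0841  0.0285] (array([ 0.4293, -0.0839]), 'r', 0.008, 'mec', ((430.2135925292969, -83.93743133544922), 9.457884788513184))
top lid disc 256 [ 0.4233 -0.0853  0.0098] (array([ 0.4258, -0.0853]), 'r', 0.0239, 'mec', ((430.2597351074219, -84.76679992675781), 30.69762420654297))
top jar 151 [0.4355 0.079  0.0486] (array([0.4353, 0.0789]), 'r', 0.0157, 'mec', ((435.2994384765625, 78.60692596435547), 16.615896224975586))
top blk few 0
```

View pics/w4.png

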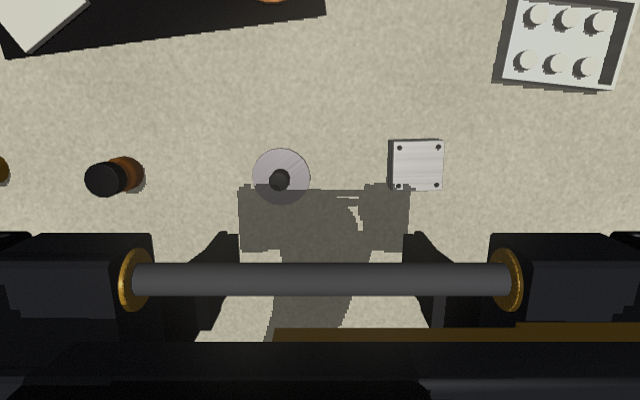

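>>> {"api": "step_arm", "payload": {
  "rows": [
    [[0, -0.6, 0.3], [-3, -20, 15], 50],
    [[0, 0, 0], [0, -20, 20], 50],
    [[0, 0, 0], [0, 0, 20], 50],
    [[0, 0, 0], [0, 0, 20], 50],
    [[0, 0, 0], [0, 0, 20], 50],
    [[0, 0, 0], [0, 0, 15], 50],
    [[0, 0, 0], [0, 0, 10], 50],
    [[0, 0, 0], [0, 0, 5], 50],
    [[0, 0, 0], [0, 0, 0], 50]
  ]
}}

```text
time: 11.57
position: [0.4367, -0.0733, 0.0895]
tool_rot: [-3.131, -0.029, -0.0]
ft_force: [0.0, 0.5, 0.9]
grip_width: 0.573
```

```bash
python3 - <<'E'
from h import *
go(.431,-.0848,.060,0)
E
```

```text
t 11.57 pos [ 0.4367 -0.0733  0.0895] yaw 1.05 q [ 0.92  0.05 -0.81  2.08  0.03  1.03 -1.46] F [0.  0.5 0.9] grip mm 49.8
  shift tool now [-5.9 11.7 29.3]  after turn [-5.7 11.5 29.5] turn [-0.61 -0.01  1.05]
```

>>> {"api": "step_arm", "payload": {
  "rows": [
    [[-0.6, 0, 1], [-3, 6, 5], 50],
    [[0, 0, 0], [-3, 5, 10], 50],
    [[0, 0, 0], [0, 0, 8], 50],
    [[0, 0, 0], [0, 0, 4], 50],
    [[0, 0, 0], [0, 0, 0], 50],
    [[0, 0, 0], [0, 0, 0], 50]
  ]
}}

```text
time: 12.07
position: [0.4323, -0.0861, 0.0614]
tool_rot: [3.14, -0.003, 0.005]
ft_force: [-0.2, 0.1, 0.1]
grip_width: 0.575
```

```bash
python3 - <<'E'
from h import *
go(.431,-.0848,.040,0)
E
```

```text
t 12.07 pos [ 0.4323 -0.0861  0.0614] yaw -0.1 q [ 0.92  0.09 -0.8   2.12  0.08  0.96 -1.5 ] F [-0.2  0.1  0.1] grip mm 50.0
  shift tool now [-1.4 -1.4 21.4]  after turn [-1.3 -1.3 21.4] turn [ 0.1  -0.19 -0.11]
```

>>> {"api": "step_arm", "payload": {
  "rows": [
    [[0, -0.2, 0], [-1.3, -1.3, 6], 50],
    [[0, 0, 0], [0, 0, 7], 50],
    [[0, 0, 0], [0, 0, 7], 50],
    [[0, 0, 0], [0, 0, 4], 50],
    [[0, 0, 0], [0, 0, 0], 50],
    [[0, 0, 0], [0, 0, 0], 50]
  ]
}}

```text
time: 12.57
position: [0.4317, -0.0848, 0.0355]
tool_rot: [3.139, -0.003, 0.002]
ft_force: [-0.2, -0.5, -0.8]
grip_width: 0.572
```

```bash
python3 - <<'E'
from h import *
go(.431,-.0848,.021,0)
E
```

```text
t 12.57 pos [ 0.4317 -0.0848  0.0355] yaw -0.1 q [ 0.9   0.14 -0.8   2.14  0.13  0.91 -1.54] F [-0.2 -0.5 -0.8] grip mm 49.8
  shift tool now [-0.7 -0.  14.5]  after turn [-0.7 -0.  14.5] turn [ 0.14 -0.06 -0.1 ]
```

>>> {"api": "step_arm", "payload": {
  "rows": [
    [[0, 0, 0], [-0.7, 0, 5], 50],
    [[0, 0, 0], [0, 0, 5], 50],
    [[0, 0, 0], [0, 0, 3], 50],
    [[0, 0, 0], [0, 0, 1], 50],
    [[0, 0, 0], [0, 0, 0], 40],
    [[0, 0, 0], [0, 0, 0], 25],
    [[0, 0, 0], [0, 0, 0], 15],
    [[0, 0, 0], [0, 0, 0], 15],
    [[0, 0, 0], [0, 0, 0], 15],
    [[0, 0, 0], [0, 0, 0], 15]
  ]
}}

```text
time: 13.4
position: [0.4315, -0.0849, 0.0205]
tool_rot: [3.139, -0.003, 0.003]
ft_force: [0.9, -0.3, -1.5]
grip_width: 0.218
```

```bash
python3 - <<'E'
from h import *
go(.431,-.0848,.021,0)
E
```

```text
t 13.4 pos [ 0.4315 -0.0849  0.0205] yaw -0.1 q [ 0.89  0.17 -0.79  2.15  0.16  0.87 -1.57] F [ 0.9 -0.3 -1.5] grip mm 19.0
  shift tool now [-0.5 -0.1 -0.5]  after turn [-0.5 -0.1 -0.5] turn [ 0.15 -0.12 -0.1 ]
```

>>> {"api": "step_arm", "payload": {
  "rows": [
    [[0, 0, 0], [0, 0, -8], 15],
    [[0, 0, 0], [0, 0, -16], 15],
    [[0, 0, 0], [0, 0, -25], 15],
    [[0, 0, 0], [0, 0, -25], 15],
    [[0, 0, 0], [0, 0, -20], 15],
    [[0, 0, 0], [0, 0, -5], 15],
    [[0, 0, 0], [10, 0, 0], 15],
    [[0, 0, 0], [20, 0, 0], 15],
    [[0, 0, 0], [30, -1, 0], 15],
    [[0, 0, 0], [30, -1, 0], 15],
    [[0, 0, 0], [30, -1, 0], 15],
    [[0, 0, 0], [30, -1, 0], 15]
  ],
  "grip_force": 25
}}

```text
time: 14.4
position: [0.5808, -0.0826, 0.1182]
tool_rot: [3.134, -0.013, -0.013]
ft_force: [-0.1, -0.1, -0.2]
grip_width: 0.219
```

```bash
python3 - <<'E'
from h import *
go(.639,-.0797,.110,0)
E
```

```text
t 14.4 pos [ 0.5808 -0.0826  0.1182] yaw -0.46 q [ 0.75  0.38 -0.8   1.72  0.3   1.17 -1.71] F [-0.1 -0.1 -0.2] grip mm 19.0
  shift tool now [58.3 -3.5  7.7]  after turn [58.2 -2.9  8.2] turn [ 0.44  0.46 -0.46]
```

>>> {"api": "step_arm", "payload": {
  "rows": [
    [[0.4, 0.4, -0.4], [20, -1, 2], 15],
    [[0, 0, 0], [16, -1, 2], 15],
    [[0, 0, 0], [10, -1, 2], 15],
    [[0, 0, 0], [6, 0, 2], 15],
    [[0, 0, 0], [3, 0, 0], 15],
    [[0, 0, 0], [0, 0, 0], 15],
    [[0, 0, 0], [0, 0, 0], 15]
  ]
}}

```text
time: 14.98
position: [0.6433, -0.0759, 0.0944]
tool_rot: [-3.13, 0.002, 0.016]
ft_force: [0.1, -0.4, -1.4]
grip_width: 0.225
```

```bash
python3 - <<'E'
from h import *
go(.639,-.0797,.090,0)
d=optics.get_image("side");c=cv2.resize(d["frame"][120:320,160:420],None,fx=3,fy=3);cv2.imwrite("pics/s5.png",c[:,:,::-1])
d=optics.get_image("wrist");cv2.imwrite("pics/w5.png",d["frame"][:,:,::-1])
E
```

```text
t 14.98 pos [ 0.6433 -0.0759  0.0944] yaw -0.06 q [ 0.65  0.53 -0.76  1.58  0.37  1.19 -1.75] F [ 0.1 -0.4 -1.4] grip mm 19.6
  shift tool now [-4.2  3.8  4.4]  after turn [-4.3  3.8  4.4] turn [-0.68  0.6  -0.07]
```

View pics/s5.png

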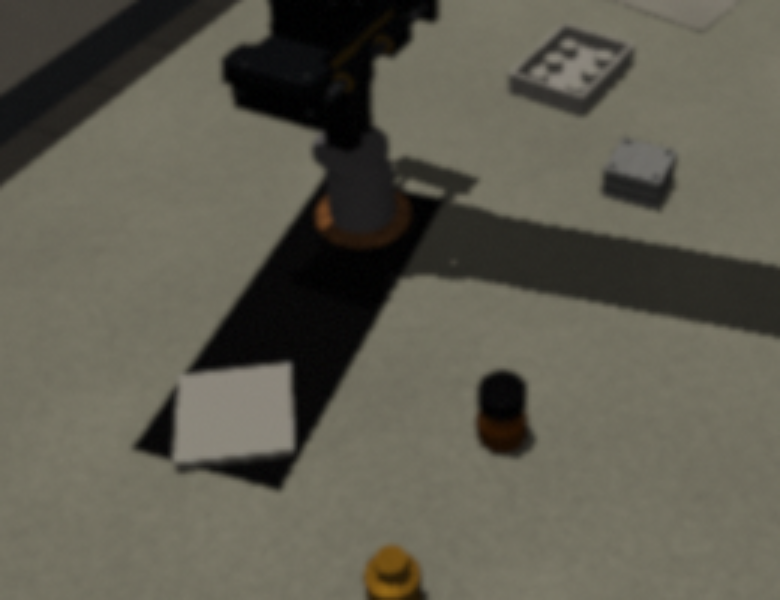

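View pics/w5.png

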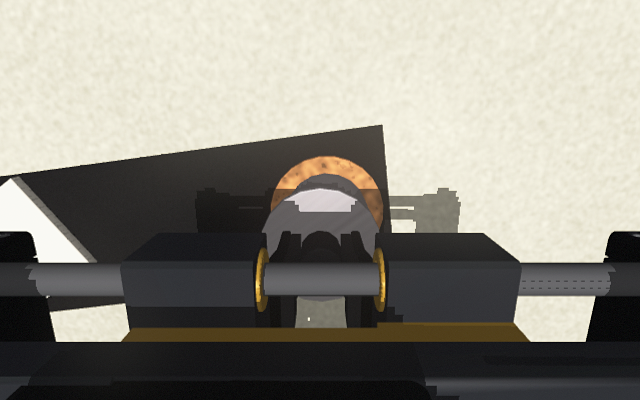

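>>> {"api": "step_arm", "payload": {
  "rows": [
    [[-0.6, 0.6, 0], [-2, 2, 0], 15],
    [[0, 0, 0], [-2, 2, 2], 15],
    [[0, 0, 0], [0, 0, 2], 15],
    [[0, 0, 0], [0, 0, 0], 15],
    [[0, 0, 0], [0, 0, 0], 15]
  ]
}}

```text
time: 15.5
position: [0.6375, -0.0821, 0.0927]
tool_rot: [3.138, -0.004, 0.006]
ft_force: [-0.1, -0.7, -0.8]
grip_width: 0.221
```

```bash
python3 - <<'E'
from h import *
go(.6391,-.0797,.0755,0)
E
```

```text
t 15.5 pos [ 0.6375 -0.0821  0.0927] yaw -0.15 q [ 0.66  0.51 -0.76  1.61  0.38  1.17 -1.75] F [-0.1 -0.7 -0.8] grip mm 19.2
  shift tool now [ 1.6 -2.4 17.2]  after turn [ 1.6 -2.4 17.2] turn [ 0.22 -0.2  -0.15]
```

>>> {"api": "step_arm", "payload": {
  "rows": [
    [[0.2, -0.2, 0], [1.2, -1.6, 2], 15],
    [[0, 0, 0], [0, 0, 3], 15],
    [[0, 0, 0], [0, 0, 3], 15],
    [[0, 0, 0], [0, 0, 2], 15],
    [[0, 0, 0], [0, 0, 0], 15],
    [[0, 0, 0], [0, 0, 0], 15]
  ]
}}

```text
time: 16.0
position: [0.639, -0.0804, 0.0818]
tool_rot: [3.141, -0.005, 0.0]
ft_force: [0.3, -0.4, -0.5]
grip_width: 0.218
```

```bash
python3 - <<'E'
from h import *
go(.6391,-.0797,.0755,0)
E
```

```text
t 16.0 pos [ 0.639  -0.0804  0.0818] yaw -0.17 q [ 0.66  0.53 -0.75  1.61  0.39  1.15 -1.76] F [ 0.3 -0.4 -0.5] grip mm 18.9
  shift tool now [ 0.1 -0.7  6.3]  after turn [ 0.1 -0.7  6.3] turn [ 0.01 -0.01 -0.17]
```

>>> {"api": "step_arm", "payload": {
  "rows": [
    [[0, 0, 0], [0, -0.7, 2.5], 15],
    [[0, 0, 0], [0, 0, 2], 15],
    [[0, 0, 0], [0, 0, 1.5], 15],
    [[0, 0, 0], [0, 0, 0.5], 15],
    [[0, 0, 0], [0, 0, 0.5], 15],
    [[0, 0, 0], [0, 0, 0], 15]
  ]
}}

```text
time: 16.5
position: [0.6392, -0.0794, 0.0747]
tool_rot: [3.141, -0.004, 0.001]
ft_force: [0.1, 0.1, -1.2]
grip_width: 0.223
```

```bash
python3 - <<'E'
from h import *
go(.6391,-.0797,.0745,0)
E
```

```text
t 16.5 pos [ 0.6392 -0.0794  0.0747] yaw -0.16 q [ 0.65  0.54 -0.75  1.62  0.39  1.14 -1.76] F [ 0.1  0.1 -1.2] grip mm 19.4
  shift tool now [-0.1  0.3  0.2]  after turn [-0.1  0.3  0.2] turn [ 0.01 -0.02 -0.16]
```

>>> {"api": "step_arm", "payload": {
  "rows": [
    [[0, 0, 0], [0, 0.2, 0.5], 15],
    [[0, 0, 0], [0, 0, 0.3], 15],
    [[0, 0, 0], [0, 0, 0], 15]
  ]
}}

```text
time: 16.75
position: [0.6395, -0.0795, 0.0746]
tool_rot: [3.141, -0.004, 0.002]
ft_force: [-0.5, -0.2, -0.6]
grip_width: 0.223
```

```bash
python3 - <<'E'
from h import *
go(.6391,-.0797,.0745,0)
E
```

```text
t 16.75 pos [ 0.6395 -0.0795  0.0746] yaw -0.15 q [ 0.65  0.54 -0.75  1.62  0.39  1.14 -1.76] F [-0.5 -0.2 -0.6] grip mm 19.4
  shift tool now [-0.4  0.2  0.1]  after turn [-0.4  0.2  0.1] turn [ 0.02 -0.06 -0.15]
```

>>> {"api": "step_arm", "payload": {
  "rows": [
    [[0, 0, 0], [0, 0, 0], 24],
    [[0, 0, 0], [0, 0, 0], 30],
    [[0, 0, 0], [0, 0, 0], 40],
    [[0, 0, 0], [0, 0, 0], 40],
    [[0, 0, 0], [0, 0, -6], 40],
    [[0, 0, 0], [0, 0, -15], 40],
    [[0, 0, 0], [0, 0, -25], 50],
    [[0, 0, 0], [-10, 0, -25], 60],
    [[0, 0, 0], [-20, 0, -20], 70],
    [[0, 0, 0], [-25, 0, -5], 80],
    [[0, 0, 0], [-20, 0, 0], 80],
    [[0, 0, 0], [-10, 0, 0], 80]
  ]
}}

```text
time: 17.75
position: [0.5557, -0.0774, 0.1818]
tool_rot: [-3.141, -0.001, -0.013]
ft_force: [0.1, -0.9, -0.6]
grip_width: 0.824
```

```bash
python3 - <<'E'
from h import *
go(.4468,-.2223,.15,2)
d=optics.get_image("wrist");cv2.imwrite("pics/w6.png",d["frame"][:,:,::-1])
P=cloud(d);z=P[...,2];hsv=cv2.cvtColor(d["frame"],cv2.COLOR_RGB2HSV)
m=near(P,.638,-.08,.06)&(abs(z-.060)<.005);print("disc",P[m].mean(0),ring(d,m,.060)[:-1])
m=near(P,.638,-.08,.06)&(abs(z-.084)<.005);print("knob",P[m].mean(0),ring(d,m,.084)[:-1])
m=near(P,.6379,-.08,.08)&(hsv[...,0]<20)&(hsv[...,1]>90)
print(m.sum(),ring(d,m,.009)[:-1])
E
```

```text
t 17.75 pos [ 0.5557 -0.0774  0.1818] yaw 0.02 q [ 0.83  0.25 -0.84  1.72  0.19  1.25 -1.63] F [ 0.1 -0.9 -0.6] grip mm 71.7
  shift tool now [-109.2  144.9   30.8]  after turn [-113.9  141.1   31.8] turn [-0.05 -0.47 -1.98]
disc [ 0.63915269 -0.07993184  0.06018198] (array([ 0.6386, -0.0799]), 'r', 0.0303, 'mec', ((638.60791015625, -79.9468765258789), 30.834794998168945))
knob [ 0.6386276  -0.07994623  0.08397627] (array([ 0.6386, -0.0799]), 'r', 0.0094, 'mec', ((638.6514282226562, -79.97167205810547), 9.858465194702148))
2627 (array([ 0.6395, -0.0798]), 'r', 0.0382, 'mec', ((638.259521484375, -79.59596252441406), 40.04703903198242))
```

View pics/w6.png

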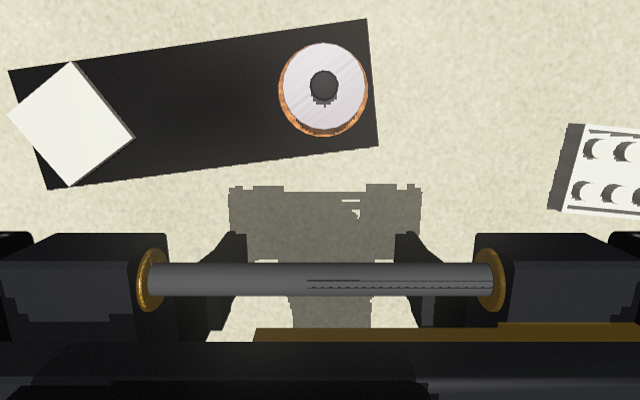

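>>> {"api": "step_arm", "payload": {
  "rows": [
    [[0, -0.4, -2], [-8, 10, 0], 80],
    [[0, 0, 0], [-14, 18, 4], 80],
    [[0, 0, 0], [-18, 24, 5], 80],
    [[0, 0, 0], [-20, 26, 5], 80],
    [[0, 0, 0], [-20, 26, 5], 80],
    [[0, 0, 0], [-14, 18, 5], 80],
    [[0, 0, 0], [-8, 10, 4], 80],
    [[0, 0, 0], [-4, 5, 4], 80],
    [[0, 0, 0], [0, 0, 0], 80],
    [[0, 0, 0], [0, 0, 0], 80]
  ]
}}

```text
time: 18.63
position: [0.4571, -0.2215, 0.1608]
tool_rot: [3.132, 0.072, 0.026]
ft_force: [-0.4, 0.1, 0.9]
grip_width: 0.92
```

```bash
python3 - <<'E'
from h import *
go(.4468,-.2223,.06,1.93)
d=optics.get_image("top");P=cloud(d);z=P[...,2]
m=near(P,.445,-.222,.045)&(z>.025)&(z<.036)
print(m.sum())
E
```

```text
t 18.63 pos [ 0.4571 -0.2215  0.1608] yaw 2.63 q [ 1.12  0.1  -0.75  1.88  0.08  1.17 -1.19] F [-0.4  0.1  0.9] grip mm 80.0
  shift tool now [-12.   -0.6 100.6]  after turn [-10.3   0.5 100.8] turn [ 0.52 -0.94  0.69]
264
```

>>> {"api": "step_arm", "payload": {
  "rows": [
    [[0.5, -0.9, 0.7], [-5, 0, 10], 80],
    [[0, 0, 0], [-5, 0, 18], 80],
    [[0, 0, 0], [0, 0, 20], 80],
    [[0, 0, 0], [0, 0, 18], 80],
    [[0, 0, 0], [0, 0, 12], 80],
    [[0, 0, 0], [0, 0, 8], 80],
    [[0, 0, 0], [0, 0, 4], 80],
    [[0, 0, 0], [0, 0, 0], 80],
    [[0, 0, 0], [0, 0, 0], 80]
  ]
}}

```text
time: 19.43
position: [0.4538, -0.2121, 0.0664]
tool_rot: [-3.136, -0.074, -0.002]
ft_force: [-0.6, 0.2, 0.8]
grip_width: 0.917
```

```bash
python3 - <<'E'
from h import *
go(.4468,-.2223,.04,1.93)
E
```

```text
t 19.43 pos [ 0.4538 -0.2121  0.0664] yaw 2.72 q [ 1.07  0.23 -0.74  1.98  0.18  1.   -1.28] F [-0.6  0.2  0.8] grip mm 79.8
  shift tool now [-7.5 10.  26.3]  after turn [-7.3 10.  26.4] turn [-0.27 -0.08  0.79]
```

>>> {"api": "step_arm", "payload": {
  "rows": [
    [[-0.3, 0, 0.8], [-4, 5, 3], 80],
    [[0, 0, 0], [-3, 5, 5], 80],
    [[0, 0, 0], [0, 0, 5], 80],
    [[0, 0, 0], [0, 0, 4], 80],
    [[0, 0, 0], [0, 0, 0], 80],
    [[0, 0, 0], [0, 0, 0], 80]
  ]
}}

```text
time: 19.93
position: [0.4481, -0.2251, 0.0501]
tool_rot: [3.137, 0.048, 0.008]
ft_force: [0.2, 0.1, -0.7]
grip_width: 0.921
```

```bash
python3 - <<'E'
from h import *
go(.4468,-.2223,.04,1.93)
E
```

```text
t 19.93 pos [ 0.4481 -0.2251  0.0501] yaw 1.75 q [ 1.08  0.25 -0.73  2.    0.2   0.96 -1.29] F [ 0.2  0.1 -0.7] grip mm 80.1
  shift tool now [-1.3 -2.9 10.1]  after turn [-1.3 -2.8 10.1] turn [ 0.26 -0.27 -0.18]
```

>>> {"api": "step_arm", "payload": {
  "rows": [
    [[0.2, -0.2, -0.2], [-1.3, -2.5, 3], 80],
    [[0, 0, 0], [0, 0, 4], 80],
    [[0, 0, 0], [0, 0, 4], 80],
    [[0, 0, 0], [0, 0, 3], 80],
    [[0, 0, 0], [0, 0, 0], 80],
    [[0, 0, 0], [0, 0, 0], 80]
  ]
}}

```text
time: 20.43
position: [0.4469, -0.2221, 0.0347]
tool_rot: [3.141, 0.055, 0.002]
ft_force: [0.2, 0.0, -0.4]
grip_width: 0.919
```

```bash
python3 - <<'E'
from h import *
go(.4468,-.2223,.014,1.93)
E
```

```text
t 20.43 pos [ 0.4469 -0.2221  0.0347] yaw 2.0 q [ 1.06  0.27 -0.72  2.01  0.22  0.94 -1.31] F [ 0.2  0.  -0.4] grip mm 80.0
  shift tool now [-0.2  0.2 20.7]  after turn [-0.1  0.2 20.7] turn [ 0.04 -0.07  0.07]
```

>>> {"api": "step_arm", "payload": {
  "rows": [
    [[0, 0, 0], [0, 0, 5], 80],
    [[0, 0, 0], [0, 0, 5], 80],
    [[0, 0, 0], [0, 0, 5], 80],
    [[0, 0, 0], [0, 0, 3], 80],
    [[0, 0, 0], [0, 0, 1], 80],
    [[0, 0, 0], [0, 0, 0], 80]
  ]
}}

```text
time: 20.93
position: [0.447, -0.222, 0.0135]
tool_rot: [3.141, 0.055, 0.002]
ft_force: [0.2, 0.3, 0.1]
grip_width: 0.92
```

```bash
python3 - <<'E'
from h import *
go(.4468,-.2223,.014,1.93)
E
```

```text
t 20.93 pos [ 0.447  -0.222   0.0135] yaw 2.01 q [ 1.05  0.31 -0.71  2.02  0.25  0.9  -1.33] F [0.2 0.3 0.1] grip mm 80.0
  shift tool now [-0.2  0.3 -0.5]  after turn [-0.2  0.3 -0.5] turn [ 0.02 -0.06  0.08]
```

Close, lift.

>>> {"api": "step_arm", "payload": {
  "rows": [
    [[0, 0, 0], [0, 0, 0], 60],
    [[0, 0, 0], [0, 0, 0], 52],
    [[0, 0, 0], [0, 0, 0], 45],
    [[0, 0, 0], [0, 0, 0], 45],
    [[0, 0, 0], [0, 0, 0], 45],
    [[0, 0, 0], [0, 0, 0], 45],
    [[0, 0, 0], [0, 0, -6], 45],
    [[0, 0, 0], [0, 0, -12], 45],
    [[0, 0, 0], [0, 0, -20], 45],
    [[0, 0, 0], [0, 0, -25], 45],
    [[0, 0, 0], [0, 0, -25], 45],
    [[0, 0, 0], [0, 0, -12], 45]
  ],
  "grip_force": 30
}}

```text
time: 21.93
position: [0.4433, -0.2191, 0.1166]
tool_rot: [-3.134, -0.058, 0.011]
ft_force: [1.2, -0.3, -1.8]
grip_width: 0.572
```

```bash
python3 - <<'E'
from h import *
go(.6077,.1483,.11,34.3)
E
```

```text
t 21.93 pos [ 0.4433 -0.2191  0.1166] yaw 2.13 q [ 1.12  0.15 -0.75  1.94  0.11  1.11 -1.21] F [ 1.2 -0.3 -1.8] grip mm 49.8
  shift tool now [ 178.  -361.     7.8]  after turn [ 342.9 -210.9    6.6] turn [ -0.48   0.26 -32.17]
```

>>> {"api": "step_arm", "payload": {
  "rows": [
    [[0, 0, 0], [6, -12, 0], 45],
    [[0, 0, 0], [11, -22, 0], 45],
    [[0, 0, 0], [16, -32, 0], 45],
    [[0, 0, 0], [18, -36, 0], 45],
    [[0, 0, 0], [18, -36, 0], 45],
    [[0, 0, 0], [18, -36, 0], 45],
    [[0, 0, 0], [18, -36, 0], 45],
    [[0, 0, 0], [18, -36, 0], 45],
    [[0, 0, 0], [15, -30, 0], 45],
    [[0, 0, 0], [11, -22, 0], 45],
    [[0, 0, 0], [6, -12, 0], 45],
    [[0, 0, 0], [3, -6, 0], 45]
  ]
}}

```text
time: 22.93
position: [0.5982, 0.1096, 0.1313]
tool_rot: [3.137, 0.037, 0.007]
ft_force: [-0.0, -0.1, -1.1]
grip_width: 0.573
```

```bash
python3 - <<'E'
from h import *
go(.6077,.1483,.11,34.3)
E
```

```text
t 22.93 pos [0.5982 0.1096 0.1313] yaw 1.34 q [ 0.47  0.43 -0.88  1.66  0.36  1.21 -2.03] F [-0.  -0.1 -1.1] grip mm 49.8
  shift tool now [ 10.3 -38.6  21.2]  after turn [ 29.7 -26.6  21.3] turn [  0.3   -0.19 -32.96]
```

Rotate −33° in tool z while holding position, roughly.

>>> {"api": "step_arm", "payload": {
  "rows": [
    [[0, 0, -3], [3, -8, 2], 45],
    [[0, 0, -6], [3, -8, 2], 45],
    [[0, 0, -6], [4, -8, 2], 45],
    [[0, 0, -6], [4, -6, 2], 45],
    [[0, 0, -6], [2, -3, 2], 45],
    [[0, 0, -4], [0, 0, 2], 45],
    [[0, 0, -2], [0, 0, 0], 45],
    [[0, 0, 0], [0, 0, 0], 45],
    [[0, 0, 0], [0, 0, 0], 45]
  ]
}}

```text
time: 23.68
position: [0.6076, 0.1414, 0.1233]
tool_rot: [2.98, 0.962, -0.001]
ft_force: [-1.1, -1.1, -1.9]
grip_width: 0.571
```

```bash
python3 - <<'E'
from h import *
go(.6077,.1483,.06,34.3)
E
```

```text
t 23.68 pos [0.6076 0.1414 0.1233] yaw 35.78 q [ 0.47  0.52 -0.98  1.62  0.47  1.24 -1.55] F [-1.1 -1.1 -1.9] grip mm 49.7
  shift tool now [ 4.3 -6.1 63.2]  after turn [ 3.9 -5.6 63.3] turn [0.53 0.19 1.48]
```

>>> {"api": "step_arm", "payload": {
  "rows": [
    [[0.5, 0.2, 1.4], [2, -3, 4], 45],
    [[0, 0, 0], [2, -2.5, 10], 45],
    [[0, 0, 0], [0, 0, 14], 45],
    [[0, 0, 0], [0, 0, 12], 45],
    [[0, 0, 0], [0, 0, 8], 45],
    [[0, 0, 0], [0, 0, 4], 45],
    [[0, 0, 0], [0, 0, 0], 45],
    [[0, 0, 0], [0, 0, 0], 45]
  ]
}}

```text
time: 24.35
position: [0.6065, 0.1458, 0.0641]
tool_rot: [3.004, 0.915, -0.006]
ft_force: [0.7, -0.2, -2.8]
grip_width: 0.573
```

```bash
python3 - <<'E'
from h import *
go(.6077,.1483,.04,34.3)
E
```

```text
t 24.35 pos [0.6065 0.1458 0.0641] yaw 33.88 q [ 0.44  0.59 -0.94  1.67  0.51  1.15 -1.62] F [ 0.7 -0.2 -2.8] grip mm 49.8
  shift tool now [ 2.5 -1.4 24.1]  after turn [ 2.4 -1.4 24.1] turn [ 0.01  0.22 -0.42]
```

>>> {"api": "step_arm", "payload": {
  "rows": [
    [[0, 0.2, -0.4], [2.4, -1.4, 4], 45],
    [[0, 0, 0], [0, 0, 6], 45],
    [[0, 0, 0], [0, 0, 6], 45],
    [[0, 0, 0], [0, 0, 4], 45],
    [[0, 0, 0], [0, 0, 2], 45],
    [[0, 0, 0], [0, 0, 0], 45],
    [[0, 0, 0], [0, 0, 0], 45]
  ]
}}

```text
time: 24.93
position: [0.6087, 0.1491, 0.0408]
tool_rot: [-3.002, -0.927, -0.003]
ft_force: [-0.6, 1.4, -2.1]
grip_width: 0.573
```

```bash
python3 - <<'E'
from h import *
go(.6077,.1483,.03,34.3)
E
```

```text
t 24.93 pos [0.6087 0.1491 0.0408] yaw 34.32 q [ 0.42  0.61 -0.92  1.69  0.54  1.11 -1.63] F [-0.6  1.4 -2.1] grip mm 49.9
  shift tool now [-1.3  0.1 10.8]  after turn [-1.3  0.1 10.8] turn [ 0.03 -0.12  0.02]
```

>>> {"api": "step_arm", "payload": {
  "rows": [
    [[0, 0, 0], [-1.2, 0, 4], 45],
    [[0, 0, 0], [0, 0, 4], 45],
    [[0, 0, 0], [0, 0, 3], 45],
    [[0, 0, 0], [0, 0, 1], 45],
    [[0, 0, 0], [0, 0, 0], 45],
    [[0, 0, 0], [0, 0, 0], 45]
  ]
}}

```text
time: 25.43
position: [0.6081, 0.1482, 0.028]
tool_rot: [3.002, 0.926, 0.005]
ft_force: [-0.2, -0.5, -2.2]
grip_width: 0.57
```

```bash
python3 - <<'E'
from h import *
go(.6077,.1483,.0245,34.3)
E
```

```text
t 25.43 pos [0.6081 0.1482 0.028 ] yaw 34.3 q [ 0.41  0.63 -0.91  1.7   0.55  1.09 -1.64] F [-0.2 -0.5 -2.2] grip mm 49.6
  shift tool now [-0.3 -0.3  3.5]  after turn [-0.2 -0.3  3.5] turn [ 0.07 -0.16 -0.  ]
```

>>> {"api": "step_arm", "payload": {
  "rows": [
    [[0, 0, 0], [-0.3, -0.3, 1.5], 45],
    [[0, 0, 0], [0, 0, 1], 45],
    [[0, 0, 0], [0, 0, 1], 45],
    [[0, 0, 0], [0, 0, 0.5], 45],
    [[0, 0, 0], [0, 0, 0.5], 45],
    [[0, 0, 0], [0, 0, 0], 45]
  ]
}}

```text
time: 25.93
position: [0.6082, 0.1485, 0.0251]
tool_rot: [3.001, 0.926, 0.006]
ft_force: [0.9, -0.1, -2.5]
grip_width: 0.569
```

```bash
python3 - <<'E'
from h import *
go(.6077,.1483,.0245,34.3)
E
```

```text
t 25.93 pos [0.6082 0.1485 0.0251] yaw 34.3 q [ 0.41  0.63 -0.91  1.7   0.55  1.09 -1.64] F [ 0.9 -0.1 -2.5] grip mm 49.5
  shift tool now [-0.5 -0.1  0.6]  after turn [-0.5 -0.1  0.6] turn [ 0.13 -0.19 -0.  ]
```

>>> {"api": "step_arm", "payload": {
  "rows": [
    [[0, 0, 0], [-0.4, 0, 0.6], 45],
    [[0, 0, 0], [0, 0, 0.6], 45],
    [[0, 0, 0], [0, 0, 0.4], 45],
    [[0, 0, 0], [0, 0, 0], 45]
  ]
}}

```text
time: 26.27
position: [0.6083, 0.1486, 0.025]
tool_rot: [3.0, 0.926, 0.007]
ft_force: [-1.0, 0.3, -0.3]
grip_width: 0.572
```

```bash
python3 - <<'E'
from h import *
go(.6077,.1483,.0245,34.3)
E
```

```text
t 26.27 pos [0.6083 0.1486 0.025 ] yaw 34.29 q [ 0.41  0.63 -0.91  1.7   0.55  1.09 -1.64] F [-1.   0.3 -0.3] grip mm 49.8
  shift tool now [-0.6 -0.1  0.5]  after turn [-0.6 -0.1  0.5] turn [ 0.18 -0.23 -0.01]
```

>>> {"api": "step_arm", "payload": {
  "rows": [
    [[0, 0, 0], [0, 0, 0], 54],
    [[0, 0, 0], [0, 0, 0], 62],
    [[0, 0, 0], [0, 0, 0], 70],
    [[0, 0, 0], [0, 0, -4], 70],
    [[0, 0, 0], [0, 0, -10], 70],
    [[0, 0, 0], [0, 0, -20], 70],
    [[0, 0, 0], [0, 0, -25], 70],
    [[0, 0, 0], [-10, 0, -25], 70],
    [[0, 0, 0], [-20, 0, -25], 70],
    [[0, 0, 0], [-25, 0, -20], 70],
    [[0, 0, 0], [-20, 0, -10], 70],
    [[0, 0, 0], [-10, 0, 0], 70]
  ]
}}

```text
time: 27.27
position: [0.5371, 0.1037, 0.1726]
tool_rot: [-2.997, -0.935, -0.015]
ft_force: [0.4, -0.2, 0.4]
grip_width: 0.804
```

```bash
python3 - <<'E'
from h import *
go(.437,.22,.15,34)
for n in ("wrist","top"):
    d=optics.get_image(n);cv2.imwrite(f"pics/{n}7.png",d["frame"][:,:,::-1])
    P=cloud(d);z=P[...,2];f=d["frame"].astype(int)
    m=near(P,.608,.148,.05)&(abs(z-.041)<.006)
    if m.sum()>50: print(n,"block",P[m].mean(0),cv2.minAreaRect((ring(d,m,.041)[-1]*1000).astype(np.float32)))
    m=near(P,.608,.148,.065)&(z>.006)&(f.min(2)>100)
    if m.sum()>50: print(n,"tile",cv2.minAreaRect((ring(d,m,.011)[-1]*1000).astype(np.float32)))
    m=near(P,.440,.222,.03)&(abs(z-.045)<.006)
    if m.sum()>10: print(n,"wt head",P[m].mean(0),ring(d,m,.045)[:-1])
    m=near(P,.440,.222,.03)&(abs(z-.030)<.006)
    if m.sum()>10: print(n,"wt body",P[m].mean(0),ring(d,m,.030)[:-1])
E
```

```text
t 27.27 pos [0.5371 0.1037 0.1726] yaw 34.65 q [ 0.72  0.3  -1.1   1.76  0.28  1.24 -1.42] F [ 0.4 -0.2  0.4] grip mm 69.9
  shift tool now [ -16.4 -152.6   22.3]  after turn [ -17.9 -152.4   22.6] turn [ 0.05 -0.55  0.65]
wrist block [0.6079257  0.1481101  0.04117738] ((607.5672607421875, 147.6993408203125), (49.66266632080078, 49.589698791503906), 33.65816116333008)
wrist tile ((607.67431640625, 148.10165405273438), (79.77615356445312, 79.76873016357422), 34.50588607788086)
wrist wt head [0.43966088 0.22264373 0.04483356] (array([0.4397, 0.2226]), 'r', 0.0101, 'mec', ((439.6340026855469, 222.35037231445312), 10.80573558807373))
wrist wt body [0.444573   0.22027832 0.03069202] (array([0.4409, 0.2219]), 'r', 0.0152, 'mec', ((440.4143371582031, 222.1942596435547), 18.109588623046875))
top wt head [0.43907783 0.2229363  0.04406083] (array([0.4389, 0.2228]), 'r', 0.0089, 'mec', ((438.9376220703125, 222.7664031982422), 9.44855785369873))
top wt body [0.43776889 0.22119616 0.0299081 ] (array([0.4391, 0.2227]), 'r', 0.016, 'mec', ((438.696044921875, 222.37771606445312), 17.158117294311523))
```

View pics/wrist7.png

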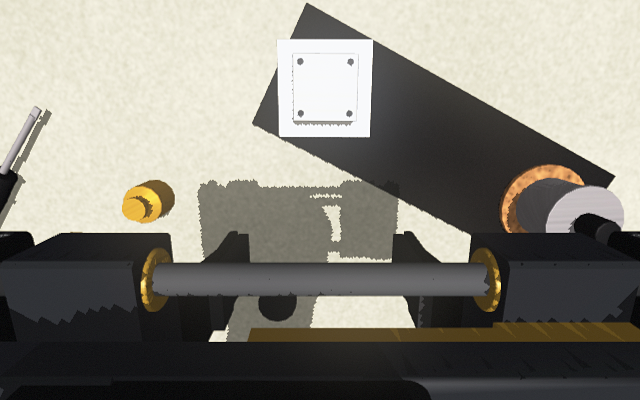

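>>> {"api": "step_arm", "payload": {
  "rows": [
    [[0, 0, 4], [0, 0, 0], 60],
    [[0, 0, 6], [0, 0, 0], 60],
    [[0, 0, 6.5], [0, 0, 0], 60],
    [[0, 0, 6.5], [0, 0, 0], 60],
    [[0, 0, 6], [0, 0, 0], 60],
    [[0, 0, 4], [0, 0, 0], 60],
    [[0, 0, 1], [0, 0, 0], 60],
    [[0, 0, 0], [0, 0, 0], 60]
  ]
}}

```text
time: 28.03
position: [0.5398, 0.1065, 0.1726]
tool_rot: [-3.135, 0.024, -0.016]
ft_force: [-0.4, -0.4, -0.5]
grip_width: 0.687
```

```bash
python3 - <<'E'
from h import *
go(.4393,.2225,.12,0)
E
```

```text
t 28.03 pos [0.5398 0.1065 0.1726] yaw -0.87 q [ 0.63  0.26 -0.99  1.76  0.23  1.23 -2.01] F [-0.4 -0.4 -0.5] grip mm 59.8
  shift tool now [-102.8 -114.1   52.3]  after turn [-100.5 -116.    52.6] turn [-0.36 -0.6  -0.87]
```

>>> {"api": "step_arm", "payload": {
  "rows": [
    [[-0.3, -0.5, -0.8], [-6, -7, 0], 60],
    [[0, 0, 0], [-12, -14, 3], 60],
    [[0, 0, 0], [-18, -20, 5], 60],
    [[0, 0, 0], [-20, -22, 5], 60],
    [[0, 0, 0], [-18, -20, 5], 60],
    [[0, 0, 0], [-12, -14, 5], 60],
    [[0, 0, 0], [-7, -8, 5], 60],
    [[0, 0, 0], [-3, -4, 4], 60],
    [[0, 0, 0], [0, 0, 0], 60],
    [[0, 0, 0], [0, 0, 0], 60]
  ]
}}

```text
time: 28.87
position: [0.4317, 0.2282, 0.137]
tool_rot: [-3.14, -0.03, 0.003]
ft_force: [-0.2, -0.1, -0.0]
grip_width: 0.688
```

```bash
python3 - <<'E'
from h import *
go(.4393,.2225,.08,0)
E
```

```text
t 28.87 pos [0.4317 0.2282 0.137 ] yaw 1.08 q [ 0.51  0.16 -1.1   1.93  0.15  1.14 -2.21] F [-0.2 -0.1 -0. ] grip mm 59.8
  shift tool now [ 7.6  6.  57. ]  after turn [ 7.6  5.7 57. ] turn [-0.11  0.13  1.08]
```

>>> {"api": "step_arm", "payload": {
  "rows": [
    [[0, 0, 1], [4, 3, 5], 60],
    [[0, 0, 0], [3, 2, 10], 60],
    [[0, 0, 0], [0, 0, 12], 60],
    [[0, 0, 0], [0, 0, 12], 60],
    [[0, 0, 0], [0, 0, 8], 60],
    [[0, 0, 0], [0, 0, 4], 60],
    [[0, 0, 0], [0, 0, 0], 60],
    [[0, 0, 0], [0, 0, 0], 60]
  ]
}}

```text
time: 29.53
position: [0.4423, 0.2182, 0.0785]
tool_rot: [-3.139, 0.015, 0.009]
ft_force: [1.7, -0.3, 0.1]
grip_width: 0.691
```

```bash
python3 - <<'E'
from h import *
go(.4393,.2225,.065,0)
E
```

```text
t 29.53 pos [0.4423 0.2182 0.0785] yaw -0.55 q [ 0.44  0.27 -1.05  1.98  0.27  1.05 -2.3 ] F [ 1.7 -0.3  0.1] grip mm 60.1
  shift tool now [-2.9 -4.2 13.5]  after turn [-3.  -4.3 13.5] turn [-0.15  0.34 -0.55]
```

>>> {"api": "step_arm", "payload": {
  "rows": [
    [[0, 0.3, -0.5], [-3, -4, 4], 60],
    [[0, 0, 0], [0, 0, 6], 60],
    [[0, 0, 0], [0, 0, 6], 60],
    [[0, 0, 0], [0, 0, 4], 60],
    [[0, 0, 0], [0, 0, 2], 60],
    [[0, 0, 0], [0, 0, 0], 60],
    [[0, 0, 0], [0, 0, 0], 60]
  ]
}}

```text
time: 30.12
position: [0.4394, 0.2237, 0.0552]
tool_rot: [-3.139, -0.002, -0.003]
ft_force: [-0.9, -0.3, 0.5]
grip_width: 0.687
```

```bash
python3 - <<'E'
from h import *
go(.4393,.2225,.04,0)
E
```

```text
t 30.12 pos [0.4394 0.2237 0.0552] yaw 0.08 q [ 0.41  0.31 -1.03  2.    0.31  1.   -2.34] F [-0.9 -0.3  0.5] grip mm 59.8
  shift tool now [-0.1  1.2 15.2]  after turn [-0.1  1.2 15.2] turn [-0.16 -0.12  0.08]
```

>>> {"api": "step_arm", "payload": {
  "rows": [
    [[0, 0, 0], [0, 1, 5], 60],
    [[0, 0, 0], [0, 0, 6], 60],
    [[0, 0, 0], [0, 0, 6], 60],
    [[0, 0, 0], [0, 0, 6], 60],
    [[0, 0, 0], [0, 0, 5], 60],
    [[0, 0, 0], [0, 0, 4], 60],
    [[0, 0, 0], [0, 0, 2], 60],
    [[0, 0, 0], [0, 0, 0], 60],
    [[0, 0, 0], [0, 0, 0], 60]
  ]
}}

```text
time: 30.87
position: [0.4396, 0.2224, 0.0172]
tool_rot: [-3.139, -0.001, -0.003]
ft_force: [0.0, -0.1, -0.6]
grip_width: 0.691
```

```bash
python3 - <<'E'
from h import *
go(.4393,.2225,.014,0)
E
```

```text
t 30.87 pos [0.4396 0.2224 0.0172] yaw 0.04 q [ 0.36  0.37 -0.98  2.03  0.38  0.93 -2.4 ] F [ 0.  -0.1 -0.6] grip mm 60.2
  shift tool now [-0.3 -0.1  3.2]  after turn [-0.3 -0.1  3.2] turn [-0.16 -0.1   0.04]
```

>>> {"api": "step_arm", "payload": {
  "rows": [
    [[0, 0, 0], [-0.3, 0, 2], 60],
    [[0, 0, 0], [0, 0, 1.5], 60],
    [[0, 0, 0], [0, 0, 0], 45],
    [[0, 0, 0], [0, 0, 0], 36],
    [[0, 0, 0], [0, 0, 0], 28],
    [[0, 0, 0], [0, 0, 0], 28],
    [[0, 0, 0], [0, 0, 0], 28],
    [[0, 0, 0], [0, 0, 0], 28],
    [[0, 0, 0], [0, 0, 0], 28]
  ]
}}

```text
time: 31.62
position: [0.4401, 0.223, 0.0143]
tool_rot: [-3.138, -0.001, -0.006]
ft_force: [-0.4, 0.3, -1.0]
grip_width: 0.38
```

```bash
python3 - <<'E'
from h import *
go(.4393,.2225,.014,0)
E
```

```text
t 31.62 pos [0.4401 0.223  0.0143] yaw 0.04 q [ 0.35  0.38 -0.98  2.03  0.39  0.93 -2.4 ] F [-0.4  0.3 -1. ] grip mm 33.1
  shift tool now [-0.8  0.5  0.3]  after turn [-0.8  0.5  0.3] turn [-0.21 -0.22  0.04]
```

>>> {"api": "step_arm", "payload": {
  "rows": [
    [[0, 0, 0], [0, 0, -6], 28],
    [[0, 0, 0], [0, 0, -14], 28],
    [[0, 0, 0], [0, 0, -20], 28],
    [[0, 0, 0], [0, 0, -25], 28],
    [[0, 0, 0], [0, 0, -25], 28],
    [[0, 0, 0], [4, 2, -12], 28],
    [[0, 0, 0], [12, 5, -4], 28],
    [[0, 0, 0], [20, 9, 0], 28],
    [[0, 0, 0], [28, 12, 0], 28],
    [[0, 0, 0], [28, 12, 0], 28],
    [[0, 0, 0], [26, 12, 0], 28],
    [[0, 0, 0], [18, 8, 0], 28]
  ]
}}

```text
time: 32.62
position: [0.5716, 0.1616, 0.1246]
tool_rot: [3.135, 0.019, -0.008]
ft_force: [-0.7, 0.0, -2.4]
grip_width: 0.381
```

```bash
python3 - <<'E'
from h import *
go(.608,.148,.11,0)
E
```

```text
t 32.62 pos [0.5716 0.1616 0.1246] yaw 0.69 q [ 0.44  0.44 -0.96  1.69  0.39  1.21 -2.17] F [-0.7  0.  -2.4] grip mm 33.1
  shift tool now [36.3 14.  14.5]  after turn [36.4 13.6 14.6] turn [0.36 0.3  0.69]
```

>>> {"api": "step_arm", "payload": {
  "rows": [
    [[0.3, 0.3, 0.6], [13, 5, 0], 28],
    [[0, 0, 0], [9, 4, 3], 28],
    [[0, 0, 0], [6, 2, 4], 28],
    [[0, 0, 0], [4, 1, 4], 28],
    [[0, 0, 0], [2, 0, 2], 28],
    [[0, 0, 0], [0, 0, 0], 28],
    [[0, 0, 0], [0, 0, 0], 28]
  ]
}}

```text
time: 33.2
position: [0.6079, 0.1455, 0.1079]
tool_rot: [3.14, -0.004, -0.01]
ft_force: [-0.7, -0.3, -2.3]
grip_width: 0.378
```

```bash
python3 - <<'E'
from h import *
go(.608,.148,.07,0)
E
```

```text
t 33.2 pos [0.6079 0.1455 0.1079] yaw -0.14 q [ 0.42  0.52 -0.91  1.63  0.43  1.21 -2.16] F [-0.7 -0.3 -2.3] grip mm 32.8
  shift tool now [ 0.3 -2.5 37.8]  after turn [ 0.1 -2.5 37.9] turn [ 0.06  0.35 -0.14]
```

>>> {"api": "step_arm", "payload": {
  "rows": [
    [[0, 0.3, 0], [0, -2.5, 4], 28],
    [[0, 0, 0], [0, 0, 8], 28],
    [[0, 0, 0], [0, 0, 8], 28],
    [[0, 0, 0], [0, 0, 6], 28],
    [[0, 0, 0], [0, 0, 4], 28],
    [[0, 0, 0], [0, 0, 0], 28],
    [[0, 0, 0], [0, 0, 0], 28]
  ]
}}

```text
time: 33.78
position: [0.6048, 0.1507, 0.0747]
tool_rot: [3.14, 0.004, -0.003]
ft_force: [0.7, -0.6, -2.3]
grip_width: 0.378
```

```bash
python3 - <<'E'
from h import *
go(.608,.148,.062,0)
E
```

```text
t 33.78 pos [0.6048 0.1507 0.0747] yaw 0.16 q [ 0.4   0.55 -0.9   1.67  0.46  1.15 -2.18] F [ 0.7 -0.6 -2.3] grip mm 32.9
  shift tool now [ 3.2  2.7 12.7]  after turn [ 3.2  2.7 12.7] turn [0.11 0.1  0.16]
```

>>> {"api": "step_arm", "payload": {
  "rows": [
    [[0, 0, 0.1], [1.6, 1.4, 2], 28],
    [[0, 0, 0], [1.5, 1.2, 3], 28],
    [[0, 0, 0], [0, 0, 4], 28],
    [[0, 0, 0], [0, 0, 2], 28],
    [[0, 0, 0], [0, 0, 0], 28],
    [[0, 0, 0], [0, 0, 0], 28]
  ]
}}

```text
time: 34.28
position: [0.6092, 0.1474, 0.063]
tool_rot: [3.14, -0.001, -0.001]
ft_force: [0.6, 0.1, -3.0]
grip_width: 0.375
```

```bash
python3 - <<'E'
from h import *
go(.608,.148,.0553,0)
E
```

```text
t 34.28 pos [0.6092 0.1474 0.063 ] yaw -0.03 q [ 0.4   0.57 -0.88  1.67  0.48  1.14 -2.19] F [ 0.6  0.1 -3. ] grip mm 32.6
  shift tool now [-1.2 -0.7  7.7]  after turn [-1.2 -0.6  7.7] turn [ 0.09  0.04 -0.03]
```

>>> {"api": "step_arm", "payload": {
  "rows": [
    [[0, 0, 0], [-1.2, -0.6, 2], 28],
    [[0, 0, 0], [0, 0, 2], 28],
    [[0, 0, 0], [0, 0, 2], 28],
    [[0, 0, 0], [0, 0, 0.5], 28],
    [[0, 0, 0], [0, 0, 0], 28],
    [[0, 0, 0], [0, 0, 0], 28]
  ]
}}

```text
time: 34.78
position: [0.6078, 0.1483, 0.0561]
tool_rot: [3.14, -0.0, -0.001]
ft_force: [-0.8, 0.0, -2.3]
grip_width: 0.379
```

```bash
python3 - <<'E'
from h import *
go(.608,.148,.0553,0)
E
```

```text
t 34.78 pos [0.6078 0.1483 0.0561] yaw -0.01 q [ 0.39  0.57 -0.88  1.68  0.48  1.13 -2.19] F [-0.8  0.  -2.3] grip mm 33.0
  shift tool now [0.2 0.3 0.8]  after turn [0.2 0.3 0.8] turn [ 0.09  0.02 -0.01]
```

>>> {"api": "step_arm", "payload": {
  "rows": [
    [[0, 0, 0], [0.2, 0.2, 0.6], 28],
    [[0, 0, 0], [0, 0, 0.6], 28],
    [[0, 0, 0], [0, 0, 0.4], 28],
    [[0, 0, 0], [0, 0, 0], 28]
  ]
}}

```text
time: 35.12
position: [0.6083, 0.1482, 0.0555]
tool_rot: [3.14, -0.0, 0.0]
ft_force: [-0.3, -0.7, -2.5]
grip_width: 0.379
```

```bash
python3 - <<'E'
from h import *
go(.608,.148,.0553,0)
E
```

```text
t 35.12 pos [0.6083 0.1482 0.0555] yaw -0.01 q [ 0.39  0.57 -0.88  1.68  0.48  1.12 -2.19] F [-0.3 -0.7 -2.5] grip mm 33.0
  shift tool now [-0.3  0.2  0.2]  after turn [-0.3  0.2  0.2] turn [ 0.11 -0.01 -0.01]
```

>>> {"api": "step_arm", "payload": {
  "rows": [
    [[0, 0, 0], [-0.2, 0.2, 0.5], 28],
    [[0, 0, 0], [0, 0, 0.5], 28],
    [[0, 0, 0], [0, 0, 0.4], 28],
    [[0, 0, 0], [0, 0, 0], 28]
  ]
}}

```text
time: 35.45
position: [0.6084, 0.1482, 0.0554]
tool_rot: [3.139, -0.0, 0.002]
ft_force: [-1.0, 0.6, -1.3]
grip_width: 0.38
```

```bash
python3 - <<'E'
from h import *
go(.608,.148,.0553,0)
E
```

```text
t 35.45 pos [0.6084 0.1482 0.0554] yaw -0.01 q [ 0.39  0.57 -0.88  1.68  0.48  1.12 -2.19] F [-1.   0.6 -1.3] grip mm 33.0
  shift tool now [-0.4  0.2  0.1]  after turn [-0.4  0.2  0.1] turn [ 0.12 -0.07 -0.01]
```

Contact (z stalled, load easing). Release and back off.

>>> {"api": "step_arm", "payload": {
  "rows": [
    [[0, 0, 0], [0, 0, 0], 37],
    [[0, 0, 0], [0, 0, 0], 44],
    [[0, 0, 0], [0, 0, 0], 54],
    [[0, 0, 0], [0, 0, -4], 54],
    [[0, 0, 0], [0, 0, -10], 54],
    [[0, 0, 0], [0, 0, -20], 54],
    [[0, 0, 0], [0, 0, -25], 54],
    [[0, 0, 0], [-10, 0, -25], 54],
    [[0, 0, 0], [-20, 3, -20], 54],
    [[0, 0, 0], [-25, 5, -10], 54],
    [[0, 0, 0], [-20, 5, 0], 54],
    [[0, 0, 0], [-10, 0, 0], 54]
  ]
}}

```text
time: 36.45
position: [0.5245, 0.1379, 0.1794]
tool_rot: [-3.139, -0.002, -0.013]
ft_force: [0.2, 0.0, -0.8]
grip_width: 0.618
```

```bash
python3 - <<'E'
from h import *
go(.4353,.077,.15,0)
for n in ("wrist","top"):
    d=optics.get_image(n);cv2.imwrite(f"pics/{n}8.png",d["frame"][:,:,::-1])
    P=cloud(d);z=P[...,2];f=d["frame"].astype(int)
    m=near(P,.608,.148,.03)&(abs(z-.086)<.006)
    if m.sum()>10: print(n,"wt head",P[m].mean(0),ring(d,m,.086)[:-1])
    m=near(P,.608,.148,.05)&(abs(z-.041)<.006)
    if m.sum()>50: print(n,"block",P[m].mean(0),cv2.minAreaRect((ring(d,m,.041)[-1]*1000).astype(np.float32)))
    m=near(P,.435,.077,.03)&(abs(z-.050)<.006)
    if m.sum()>10: print(n,"jar",P[m].mean(0),ring(d,m,.050)[:-1])
E
```

```text
t 36.45 pos [0.5245 0.1379 0.1794] yaw 0.08 q [ 0.62  0.25 -1.04  1.77  0.23  1.24 -2.05] F [ 0.2  0.  -0.8] grip mm 53.7
  shift tool now [-89.5  60.8  28.5]  after turn [-89.2  60.9  29.4] turn [-0.16 -0.47  0.08]
wrist wt head [0.60666098 0.14755569 0.08610044] (array([0.6066, 0.1475]), 'r', 0.0095, 'mec', ((606.689453125, 147.60684204101562), 9.858503341674805))
wrist block [0.60761449 0.14740214 0.04116441] ((607.4174194335938, 148.01348876953125), (49.84703826904297, 49.85389709472656), 34.250125885009766)
wrist jar [0.42540297 0.08531716 0.05015007] (array([0.425 , 0.0857]), 'r', 0.0071, 'mec', ((424.796875, 85.95521545410156), 10.246256828308105))
```

View pics/wrist8.png

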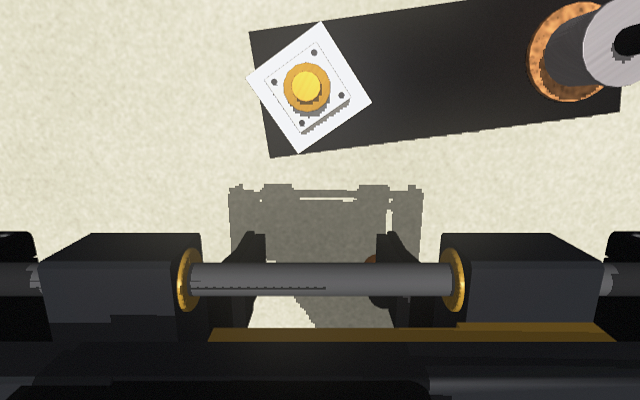

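>>> {"api": "step_arm", "payload": {
  "rows": [
    [[0, -0.4, 0], [-6, 4, 0], 60],
    [[0, 0, 0], [-12, 8, 2], 60],
    [[0, 0, 0], [-16, 11, 5], 60],
    [[0, 0, 0], [-18, 12, 5], 60],
    [[0, 0, 0], [-15, 10, 5], 60],
    [[0, 0, 0], [-10, 7, 5], 60],
    [[0, 0, 0], [-6, 4, 4], 60],
    [[0, 0, 0], [-2, 2, 2], 60],
    [[0, 0, 0], [0, 0, 0], 60],
    [[0, 0, 0], [0, 0, 0], 60]
  ]
}}

```text
time: 37.38
position: [0.4413, 0.0788, 0.1525]
tool_rot: [-3.132, -0.007, -0.007]
ft_force: [1.0, -0.6, 0.7]
grip_width: 0.695
```

```bash
python3 - <<'E'
from h import *
go(.4353,.0775,.085,0)
E
```

```text
t 37.38 pos [0.4413 0.0788 0.1525] yaw 0.24 q [ 0.84 -0.05 -1.03  2.   -0.05  1.16 -1.73] F [ 1.  -0.6  0.7] grip mm 60.5
  shift tool now [-6.3  2.  67.4]  after turn [-6.   1.3 67.5] turn [-0.57 -0.26  0.24]
```

>>> {"api": "step_arm", "payload": {
  "rows": [
    [[-0.5, -0.2, 0.2], [-3, 0.6, 5], 60],
    [[0, 0, 0], [-3, 0.6, 10], 60],
    [[0, 0, 0], [0, 0, 14], 60],
    [[0, 0, 0], [0, 0, 14], 60],
    [[0, 0, 0], [0, 0, 10], 60],
    [[0, 0, 0], [0, 0, 6], 60],
    [[0, 0, 0], [0, 0, 3], 60],
    [[0, 0, 0], [0, 0, 0], 60],
    [[0, 0, 0], [0, 0, 0], 60]
  ]
}}

```text
time: 38.13
position: [0.4366, 0.0829, 0.0858]
tool_rot: [-3.133, -0.012, -0.001]
ft_force: [1.0, -0.0, -0.7]
grip_width: 0.688
```

```bash
python3 - <<'E'
from h import *
go(.4353,.0775,.065,0)
E
```

```text
t 38.13 pos [0.4366 0.0829 0.0858] yaw 0.45 q [ 0.81  0.08 -1.06  2.08  0.08  1.02 -1.86] F [ 1.  -0.  -0.7] grip mm 59.9
  shift tool now [-1.4  5.6 20.7]  after turn [-1.3  5.4 20.8] turn [-0.46 -0.05  0.45]
```

>>> {"api": "step_arm", "payload": {
  "rows": [
    [[-0.4, 0, 0.4], [-1, 2.6, 2], 60],
    [[0, 0, 0], [0, 2.6, 4], 60],
    [[0, 0, 0], [0, 0, 5], 60],
    [[0, 0, 0], [0, 0, 4], 60],
    [[0, 0, 0], [0, 0, 2], 60],
    [[0, 0, 0], [0, 0, 0], 60],
    [[0, 0, 0], [0, 0, 0], 60]
  ]
}}

```text
time: 38.72
position: [0.4372, 0.0768, 0.0685]
tool_rot: [3.141, -0.001, 0.007]
ft_force: [1.2, -0.6, -0.3]
grip_width: 0.69
```

```bash
python3 - <<'E'
from h import *
go(.4353,.0775,.03,0)
E
```

```text
t 38.72 pos [0.4372 0.0768 0.0685] yaw -0.04 q [ 0.79  0.12 -1.05  2.1   0.13  0.98 -1.9 ] F [ 1.2 -0.6 -0.3] grip mm 60.0
  shift tool now [-2.1 -0.7 38.5]  after turn [-1.9 -0.7 38.5] turn [ 0.05 -0.26 -0.04]
```

>>> {"api": "step_arm", "payload": {
  "rows": [
    [[0, -0.2, 0], [-1.9, -0.7, 4], 60],
    [[0, 0, 0], [0, 0, 6], 60],
    [[0, 0, 0], [0, 0, 6], 60],
    [[0, 0, 0], [0, 0, 6], 60],
    [[0, 0, 0], [0, 0, 6], 60],
    [[0, 0, 0], [0, 0, 4], 60],
    [[0, 0, 0], [0, 0, 2], 60],
    [[0, 0, 0], [0, 0, 0], 60],
    [[0, 0, 0], [0, 0, 0], 60]
  ]
}}

```text
time: 39.47
position: [0.4347, 0.0779, 0.0302]
tool_rot: [3.142, -0.001, -0.001]
ft_force: [0.0, 0.6, -0.1]
grip_width: 0.691
```

```bash
python3 - <<'E'
from h import *
go(.4353,.0775,.03,0)
E
```

```text
t 39.47 pos [0.4347 0.0779 0.0302] yaw -0.02 q [ 0.73  0.21 -1.02  2.13  0.23  0.91 -1.99] F [ 0.   0.6 -0.1] grip mm 60.1
  shift tool now [0.6 0.4 0.2]  after turn [0.6 0.4 0.2] turn [ 0.    0.04 -0.02]
```

>>> {"api": "step_arm", "payload": {
  "rows": [
    [[0, 0, 0], [0.5, 0.3, 0], 60],
    [[0, 0, 0], [0, 0, 0], 48],
    [[0, 0, 0], [0, 0, 0], 40],
    [[0, 0, 0], [0, 0, 0], 30],
    [[0, 0, 0], [0, 0, 0], 30],
    [[0, 0, 0], [0, 0, 0], 30],
    [[0, 0, 0], [0, 0, 0], 30],
    [[0, 0, 0], [0, 0, 0], 30]
  ],
  "grip_force": 15
}}

```text
time: 40.13
position: [0.4364, 0.0777, 0.0313]
tool_rot: [3.141, -0.001, 0.003]
ft_force: [0.3, 0.2, 0.0]
grip_width: 0.378
```

```bash
python3 - <<'E'
from h import *
go(.4353,.0775,.03,0)
E
```

```text
t 40.13 pos [0.4364 0.0777 0.0313] yaw -0.04 q [ 0.73  0.21 -1.02  2.13  0.23  0.91 -1.99] F [0.3 0.2 0. ] grip mm 32.9
  shift tool now [-1.1  0.2  1.3]  after turn [-1.1  0.2  1.3] turn [ 0.02 -0.12 -0.04]
```

>>> {"api": "step_arm", "payload": {
  "rows": [
    [[0, 0, 0], [0, 0, -6], 30],
    [[0, 0, 0], [0, 0, -14], 30],
    [[0, 0, 0], [0, 0, -20], 30],
    [[0, 0, 0], [0, 0, -22], 30],
    [[0, 0, 0], [0, 0, -20], 30],
    [[0, 0, 0], [4, 1, -12], 30],
    [[0, 0, 0], [12, 3, -4], 30],
    [[0, 0, 0], [22, 5, 0], 30],
    [[0, 0, 0], [30, 7, 0], 30],
    [[0, 0, 0], [30, 7, 0], 30],
    [[0, 0, 0], [30, 7, 0], 30],
    [[0, 0, 0], [20, 5, 0], 30]
  ]
}}

```text
time: 41.13
position: [0.584, 0.0408, 0.1355]
tool_rot: [3.13, 0.004, -0.005]
ft_force: [-0.2, 0.7, 0.0]
grip_width: 0.376
```

```bash
python3 - <<'E'
from h import *
go(.6241,.0341,.12,0)
E
```

```text
t 41.13 pos [0.584  0.0408 0.1355] yaw 0.14 q [ 0.67  0.41 -0.97  1.71  0.37  1.22 -1.96] F [-0.2  0.7  0. ] grip mm 32.7
  shift tool now [40.1  6.6 15.4]  after turn [40.1  6.7 15.5] turn [0.69 0.16 0.14]
```

>>> {"api": "step_arm", "payload": {
  "rows": [
    [[0.6, 0.2, 0], [14, 2, 0], 30],
    [[0, 0, 0], [10, 1, 2], 30],
    [[0, 0, 0], [6, 1, 4], 30],
    [[0, 0, 0], [4, 0, 5], 30],
    [[0, 0, 0], [2, 0, 4], 30],
    [[0, 0, 0], [0, 0, 2], 30],
    [[0, 0, 0], [0, 0, 0], 30],
    [[0, 0, 0], [0, 0, 0], 30]
  ]
}}

```text
time: 41.8
position: [0.6233, 0.0342, 0.1157]
tool_rot: [-3.139, 0.002, 0.005]
ft_force: [-0.1, -0.7, -1.3]
grip_width: 0.379
```

```bash
python3 - <<'E'
from h import *
go(.6241,.0341,.08,0)
E
```

```text
t 41.8 pos [0.6233 0.0342 0.1157] yaw -0.05 q [ 0.61  0.51 -0.92  1.63  0.43  1.22 -1.97] F [-0.1 -0.7 -1.3] grip mm 32.9
  shift tool now [ 0.9  0.1 35.7]  after turn [ 0.8  0.1 35.7] turn [-0.12  0.2  -0.05]
```

>>> {"api": "step_arm", "payload": {
  "rows": [
    [[0, 0.2, 0], [0.8, 0, 4], 30],
    [[0, 0, 0], [0, 0, 8], 30],
    [[0, 0, 0], [0, 0, 10], 30],
    [[0, 0, 0], [0, 0, 10], 30],
    [[0, 0, 0], [0, 0, 8], 30],
    [[0, 0, 0], [0, 0, 5], 30],
    [[0, 0, 0], [0, 0, 2], 30],
    [[0, 0, 0], [0, 0, 0], 30],
    [[0, 0, 0], [0, 0, 0], 30]
  ]
}}

```text
time: 42.55
position: [0.6219, 0.0345, 0.0631]
tool_rot: [-3.141, -0.001, 0.002]
ft_force: [0.8, 0.2, -0.4]
grip_width: 0.375
```

```bash
python3 - <<'E'
from h import *
go(.6241,.0341,.045,0)
d=optics.get_image("wrist");cv2.imwrite("pics/w9.png",d["frame"][:,:,::-1])
E
```

```text
t 42.55 pos [0.6219 0.0345 0.0631] yaw 0.04 q [ 0.59  0.56 -0.89  1.68  0.47  1.13 -2.  ] F [ 0.8  0.2 -0.4] grip mm 32.6
  shift tool now [ 2.2  0.4 18.1]  after turn [ 2.2  0.4 18.1] turn [-0.04  0.09  0.04]
```

View pics/w9.png

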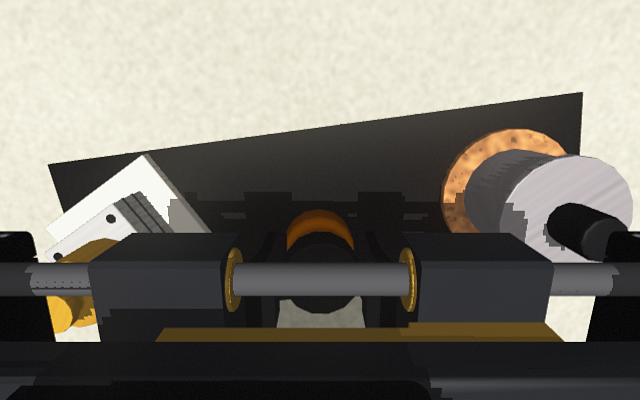

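>>> {"api": "step_arm", "payload": {
  "rows": [
    [[0, 0, 0], [1.6, 0.4, 3], 30],
    [[0, 0, 0], [0.6, 0, 5], 30],
    [[0, 0, 0], [0, 0, 5], 30],
    [[0, 0, 0], [0, 0, 4], 30],
    [[0, 0, 0], [0, 0, 2], 30],
    [[0, 0, 0], [0, 0, 0], 30],
    [[0, 0, 0], [0, 0, 0], 30]
  ]
}}

```text
time: 43.18
position: [0.6256, 0.0341, 0.0434]
tool_rot: [-3.141, -0.0, -0.002]
ft_force: [-0.1, 0.7, -0.5]
grip_width: 0.377
```

```bash
python3 - <<'E'
from h import *
go(.6241,.0341,.0343,0)
E
```

```text
t 43.18 pos [0.6256 0.0341 0.0434] yaw 0.01 q [ 0.58  0.59 -0.88  1.69  0.5   1.1  -2.02] F [-0.1  0.7 -0.5] grip mm 32.8
  shift tool now [-1.5 -0.   9.1]  after turn [-1.5 -0.   9.1] turn [-0.04 -0.06  0.01]
```

>>> {"api": "step_arm", "payload": {
  "rows": [
    [[0, 0, 0], [-1.3, 0, 2], 30],
    [[0, 0, 0], [0, 0, 2.5], 30],
    [[0, 0, 0], [0, 0, 2], 30],
    [[0, 0, 0], [0, 0, 1], 30],
    [[0, 0, 0], [0, 0, 0], 30],
    [[0, 0, 0], [0, 0, 0], 30]
  ]
}}

```text
time: 43.68
position: [0.6243, 0.0341, 0.0354]
tool_rot: [-3.141, -0.0, -0.002]
ft_force: [0.0, -0.0, -0.7]
grip_width: 0.375
```

```bash
python3 - <<'E'
from h import *
go(.6241,.0341,.0343,0)
E
```

```text
t 43.68 pos [0.6243 0.0341 0.0354] yaw 0.01 q [ 0.57  0.59 -0.87  1.69  0.5   1.09 -2.02] F [ 0.  -0.  -0.7] grip mm 32.6
  shift tool now [-0.2  0.   1.1]  after turn [-0.2  0.   1.1] turn [-0.03 -0.09  0.01]
```

>>> {"api": "step_arm", "payload": {
  "rows": [
    [[0, 0, 0], [-0.2, 0, 0.8], 30],
    [[0, 0, 0], [0, 0, 0.6], 30],
    [[0, 0, 0], [0, 0, 0.5], 30],
    [[0, 0, 0], [0, 0, 0], 30]
  ]
}}

```text
time: 44.02
position: [0.6247, 0.0342, 0.0345]
tool_rot: [-3.141, -0.0, -0.005]
ft_force: [0.2, 0.9, -0.7]
grip_width: 0.382
```

```bash
python3 - <<'E'
from h import *
go(.6241,.0341,.0343,0)
E
```

```text
t 44.02 pos [0.6247 0.0342 0.0345] yaw 0.01 q [ 0.57  0.6  -0.87  1.69  0.51  1.09 -2.02] F [ 0.2  0.9 -0.7] grip mm 33.3
  shift tool now [-0.6  0.1  0.2]  after turn [-0.6  0.1  0.2] turn [-0.02 -0.16  0.01]
```

>>> {"api": "step_arm", "payload": {
  "rows": [
    [[0, 0, 0], [-0.5, 0, 0.6], 30],
    [[0, 0, 0], [0, 0, 0.5], 30],
    [[0, 0, 0], [0, 0, 0.3], 30],
    [[0, 0, 0], [0, 0, 0], 30]
  ]
}}

```text
time: 44.35
position: [0.6251, 0.0343, 0.0343]
tool_rot: [3.142, 0.0, 0.008]
ft_force: [-0.9, -0.5, 0.5]
grip_width: 0.375
```

```bash
python3 - <<'E'
from h import *
go(.6241,.0341,.0343,0)
E
```

```text
t 44.35 pos [0.6251 0.0343 0.0343] yaw 0.01 q [ 0.57  0.6  -0.87  1.7   0.51  1.09 -2.02] F [-0.9 -0.5  0.5] grip mm 32.6
  shift tool now [-1.   0.2  0. ]  after turn [-1.   0.2  0. ] turn [ 0.   -0.27  0.01]
```

Contact. Release (opening limited to 50 mm) and withdraw upward.

>>> {"api": "step_arm", "payload": {
  "rows": [
    [[0, 0, 0], [0, 0, 0], 37],
    [[0, 0, 0], [0, 0, 0], 43],
    [[0, 0, 0], [0, 0, 0], 50],
    [[0, 0, 0], [0, 0, -4], 50],
    [[0, 0, 0], [0, 0, -10], 50],
    [[0, 0, 0], [0, 0, -20], 50],
    [[0, 0, 0], [0, 0, -25], 50],
    [[0, 0, 0], [-5, 0, -25], 50],
    [[0, 0, 0], [-20, 0, -25], 50],
    [[0, 0, 0], [-30, 0, -20], 50],
    [[0, 0, 0], [-30, 0, -10], 50],
    [[0, 0, 0], [-20, 0, -5], 50]
  ]
}}

```text
time: 45.35
position: [0.5187, 0.0362, 0.1852]
tool_rot: [-3.136, -0.003, -0.005]
ft_force: [-0.0, -0.5, 1.1]
grip_width: 0.575
```

>>> {"api": "step_arm", "payload": {
  "rows": [
    [[0, 0, 0], [-20, 0, -5], 50],
    [[0, 0, 0], [-10, 0, -5], 50],
    [[0, 0, 0], [0, 0, 0], 50],
    [[0, 0, 0], [0, 0, 0], 50]
  ]
}}

```text
time: 45.68
position: [0.4852, 0.037, 0.1991]
tool_rot: [3.137, 0.006, 0.011]
ft_force: [0.4, -0.3, 0.2]
grip_width: 0.571
```

```bash
cat > fin.py <<'E'
from h import *
go(.45,0,.25,0)
for n in ("wrist","top"):
    d=optics.get_image(n);cv2.imwrite(f"pics/{n}10.png",d["frame"][:,:,::-1])
    P=cloud(d);z=P[...,2]
    for nm,x,y,r,h in (("knob",.6386,-.08,.02,.084),("disc",.6386,-.08,.04,.060),("jar",.623,.034,.03,.053),("wt head",.607,.148,.03,.086),("block",.607,.148,.05,.041)):
        m=near(P,x,y,r)&(abs(z-h)<.005)
        if m.sum()<15: print(n,nm,"few");continue
        R=ring(d,m,h);print(n,nm,m.sum(),P[m].mean(0).round(4),R[0],R[3], cv2.minAreaRect((R[-1]*1000).astype(np.float32)) if nm=="block" else "")
E
python3 fin.py
```

```text
t 45.68 pos [0.4852 0.037  0.1991] yaw 0.21 q [ 0.95  0.04 -1.1   1.86  0.04  1.25 -1.72] F [ 0.4 -0.3  0.2] grip mm 49.7
  shift tool now [-35.   37.2 -50.9]  after turn [-35.2  37.  -50.9] turn [ 0.27 -0.41  0.2 ]
wrist knob few
wrist disc 2186 [ 0.6215 -0.0788  0.0601] [ 0.6259 -0.079 ] mec 
wrist jar 1396 [0.6208 0.0354 0.0531] [0.6208 0.0354] mec 
wrist wt head 745 [0.6063 0.1468 0.086 ] [0.6063 0.1468] mec 
wrist block 1951 [0.604  0.1393 0.041 ] [0.606  0.1456] mec ((606.9767456054688, 147.1522674560547), (51.123939514160156, 50.39749526977539), 34.226585388183594)
top knob 44 [ 0.639  -0.0791  0.0824] [ 0.6383 -0.079 ] mec 
top disc 386 [ 0.6384 -0.0797  0.059 ] [ 0.6389 -0.0799] mec 
top jar few
top wt head 48 [0.6069 0.1478 0.085 ] [0.6066 0.1477] mec 
top block 37 [0.6113 0.1717 0.0405] [0.6111 0.1705] mec ((610.8276977539062, 172.4585723876953), (23.105783462524414, 13.651617050170898), 10.21723461151123)
```

View pics/wrist10.png

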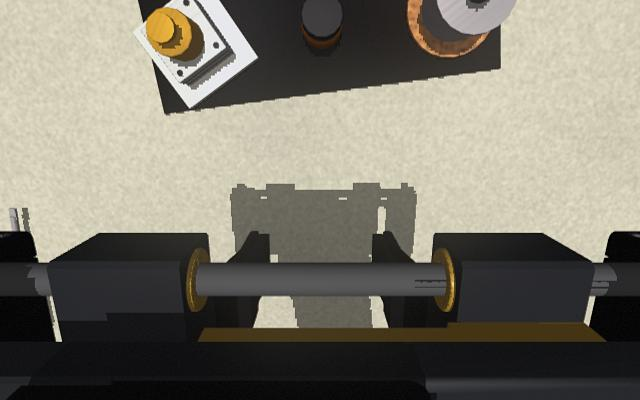

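View pics/top10.png

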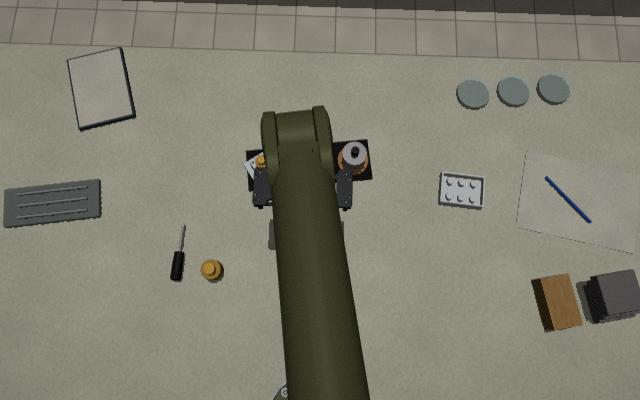

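The jar (322,15) is nearly clipped at the frame top, so I take a better look from closer in.

>>> {"api": "step_arm", "payload": {
  "rows": [
    [[0, 0, 0], [10, 0, -3], 50],
    [[0, 0, 0], [15, 0, -5], 50],
    [[0, 0, 0], [12, 0, -5], 50],
    [[0, 0, 0], [8, 0, -5], 50],
    [[0, 0, 0], [3, 0, 0], 50],
    [[0, 0, 0], [0, 0, 0], 50],
    [[0, 0, 0], [0, 0, 0], 50]
  ]
}}

```text
time: 46.37
position: [0.5383, 0.0389, 0.214]
tool_rot: [-3.135, -0.008, -0.002]
ft_force: [-0.5, 0.4, 0.4]
grip_width: 0.576
```

```bash
python3 fin.py; python3 - <<'E'
from h import *
d=optics.get_image("side");c=cv2.resize(d["frame"][130:300,150:420],None,fx=2.9,fy=2.9);cv2.imwrite("pics/s11.png",c[:,:,::-1])
E
```

```text
t 46.37 pos [0.5383 0.0389 0.214 ] yaw 0.31 q [ 0.85  0.23 -1.08  1.72  0.2   1.31 -1.84] F [-0.5  0.4  0.4] grip mm 50.1
  shift tool now [-88.5  38.2 -36.4]  after turn [-88.3  38.9 -36. ] turn [-0.37 -0.08  0.31]
wrist knob 611 [ 0.6383 -0.0788  0.0838] [ 0.6382 -0.0787] mec 
wrist disc 4052 [ 0.6387 -0.0779  0.0602] [ 0.6384 -0.0793] mec 
wrist jar 1234 [0.6231 0.0354 0.0531] [0.6229 0.0354] mec 
wrist wt head 562 [0.6068 0.1468 0.086 ] [0.6067 0.1468] mec 
wrist block 1664 [0.6089 0.1402 0.0411] [0.6073 0.1485] mec ((607.5264282226562, 147.1859130859375), (50.40367889404297, 50.77050018310547), 34.266578674316406)
top knob 42 [ 0.639  -0.0809  0.0825] [ 0.6384 -0.0806] mec 
top disc 211 [ 0.6384 -0.0928  0.059 ] [ 0.6392 -0.0864] mec 
top jar few
top wt head few
top block 15 [0.6117 0.1731 0.0397] [0.6128 0.1739] mec ((613.0283203125, 176.7278594970703), (6.637670040130615, 15.890564918518066), 84.43732452392578)
```

View pics/s11.png

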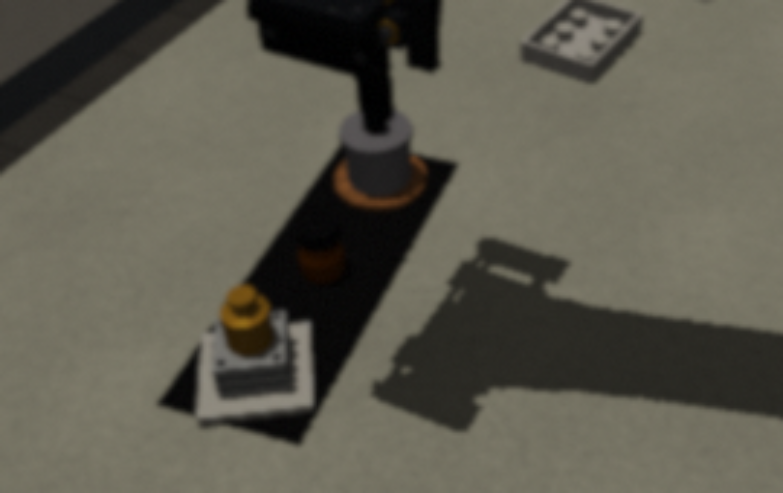

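View pics/wrist10.png

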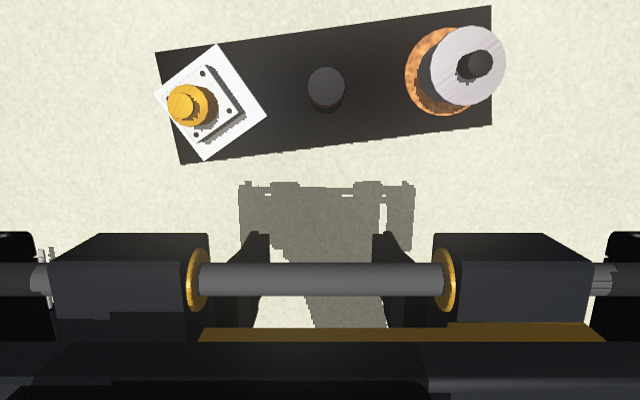

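```bash
python3 -c "
from bench import order
print(order.close_job())"
```

```text
the job is handed in; nothing more can be done
None
```

I set out all five parts on the rubber strip in the order you asked and handed the job in at about 46 s. The gripper was clear of everything at hand-in.

The last wrist-camera checks, good to about 2 mm, showed:

- **Can and lid:** The can measured within 0.5 mm of the coaster's centre, and the lid within 0.3 mm of the can's.
- **Block and weight:** The block measured within 0.5 mm of the tile's centre and square to it. The smaller brass weight is upright, about 1 mm from the block's middle.
- **Jar:** It is upright on the strip, about 1.3 mm off the midpoint between the can and the block.
- **Screwdriver and tray:** I never touched either, and both looked unmoved in the top view.

The arm hid the jar and most of the block from the top camera in the final check, so their positions rest on the wrist view alone. Nothing I measured failed or disagreed by more than about 2 mm, apart from top-camera readings partly blocked by the arm, which I ignored.

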